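# Charge and pump down the vacuum drying pot

### The job

Vacuum-dry the new tool-handle blanks: tip all of them out of the green scuttle into the steel pot, then hold the scuttle upright and still in the air to heft it; it weighs 0.3 kg empty, so if it is heavier a blank is still in it: tip and heft again until it is empty. Stand the scuttle upright back on its cork mat, lay the clear lid flat and centred on the pot, and pump the sprung lever through three full strokes, each right down to the stop and all the way back up. Leave the other things on the bench where they are.

Things in the scene. Friction and masses are not known exactly. Their poses are not given: they have to be found in the camera images.
- scuttle: green sheet-metal scuttle (hooded bin with a flared open front), 0.30 kg empty, walls 4 mm, 116 mm wide (y), 106 mm high without its handle. Origin: underside of its floor; +x to the spout, z up. Floor from x -80 to 34 mm, upright back wall at x -80, hood over x -80 to -24 (top at z 106); the front wall flares 35 deg from the floor's front edge up to the lip.
- scuttle_grip (a point): middle of the grip of the scuttle's flat steel strap handle, x -65, z 158 mm in the scuttle's frame. The strap, 12 mm thick and 30 mm wide (along y), rises from the hood, leaning back 40 deg along (-0.643, 0, 0.766); 70 mm of it lie below this point, 22 mm above. Best pinched on its thickness, the fingers running down along the strap.
- scuttle_spout (a point): middle of the pouring lip, x 83, y 0, z 70 mm in the scuttle's frame. Tipping the lip down slides the blanks out over it, to +x; friction is 0.5 to 0.85, so after a tip of 85 deg some often stay behind: the last ones need about 95 to 105 deg, perhaps with a shake.
- mat: round cork mat, fixed, 176 mm across, 3 mm thick, on which the scuttle stands at the start; origin: centre of its underside
- lid: clear round acrylic lid with a black rubber gasket under its edge, 172 mm across, 15 mm thick, 0.42 kg, lying on the bench at the start; origin: centre of its underside, z up
- lid_knob (a point): grip point on the lid's red knob, 40 mm above the lid's underside; the knob is upright, round, 34 mm across, 40 mm tall (from 15 to 55 mm above the underside)
- station: vacuum drying station, fixed: blue base plate 240 x 390 x 12 mm with a steel pot and a hand pump; origin: underside of the plate; the robot's side is its -x, the pot stands at y +90 mm, the pump at y -110 mm
- pot_floor (a point): centre of the pot's inner floor, 18 mm above the bench; the pot is round, inside 144 mm across and 112 mm deep
- pot_mouth (a point): centre of the pot's mouth, level with the top of its rim, 130 mm above the bench; the rim is 156 mm across outside, with an 83 mm radius flange just under its top
- pump_lever (a joint): angle of the pump lever, rad: 0 = all the way up (25 deg above level, where its spring holds it), 0.873 = all the way down (25 deg below level, its stop). A spring pushes it back up; at the grip it takes about 3 N to start and 12 N near the stop. It follows whatever lifts off it.
- pump_grip (a point): centre of the lever's black rubber cross grip, a round bar 22 mm thick and 90 mm long lying along the station's y; it is 200 mm from the pivot and swings down in the station's x-z plane. It can be pressed from above.
- pump_pivot (a point): the lever's pivot, 180 mm above the bench; the lever reaches from here towards the station's -x; its axis is the station's y
- blank0: wooden tool-handle blank with a brass end, mid brown, 17 x 85 x 28 mm (its x, y, z; brass at +y), 68 to 100 g; origin: its centre. May be absent.
- blank1: wooden tool-handle blank with a brass end, light brown, 17 x 85 x 28 mm (its x, y, z; brass at +y), 68 to 100 g; origin: its centre. May be absent.
- blank2: wooden tool-handle blank with a brass end, very dark brown, 17 x 85 x 28 mm (its x, y, z; brass at +y), 68 to 100 g; origin: its centre. May be absent.
- blank3: wooden tool-handle blank with a brass end, honey, 17 x 85 x 28 mm (its x, y, z; brass at +y), 68 to 100 g; origin: its centre. May be absent.
- blank4: wooden tool-handle blank with a brass end, reddish brown, 17 x 85 x 28 mm (its x, y, z; brass at +y), 68 to 100 g; origin: its centre. May be absent.
- spool_pink: pink thread spool, 54 mm across, 70 mm tall; bystander, leave alone; origin: centre of its underside
- spool_green: green thread spool, 54 mm across, 70 mm tall; bystander, leave alone; origin: centre of its underside
- spool_ochre: ochre thread spool, 54 mm across, 70 mm tall; bystander, leave alone; origin: centre of its underside
- mallet: rawhide mallet lying down, handle to its -x, 200 mm long, 50 mm high; bystander, leave alone; origin: centre of its underside at the head
- glue: white bottle, 52 mm across, 130 mm tall; bystander, leave alone; origin: centre of its underside
- snap_cup: small steel cup, 70 mm across, 55 mm tall; bystander, leave alone; origin: centre of its underside
Not all that is in view belongs to the job. What is shaped like the scuttle but orange is not meant.

How it is judged (in metres and radians):
On the way, in this order (a step that is already met when the one before it is completed fails the run):
1. the scuttle is tipped over the pot (angle between scuttle's own z axis and vertical above 1.1 rad and horizontal distance between scuttle_spout and pot_mouth below 0.1 m), for 0.2 s.
2. with no blank left in it (a heft with one still inside does not count), the scuttle is held upright (20 deg), still (3 cm/s) and clear of all else for half a second ((z of blank0 in the frame of scuttle below 0 m or distance between blank0 and scuttle above 0.13 m) and (z of blank1 in the frame of scuttle below 0 m or distance between blank1 and scuttle above 0.13 m) and (z of blank2 in the frame of scuttle below 0 m or distance between blank2 and scuttle above 0.13 m) and (z of blank3 in the frame of scuttle below 0 m or distance between blank3 and scuttle above 0.13 m) and (z of blank4 in the frame of scuttle below 0 m or distance between blank4 and scuttle above 0.13 m) and angle between scuttle's own z axis and vertical below 0.35 rad and height (world z) of scuttle above 0.03 m and linear speed of scuttle below 0.03 m/s and contact force between scuttle and the fingers above 1 N and contact force between scuttle and station below 0.05 N), for 0.5 s.
3. the lid lies on the pot (horizontal distance between lid and pot_mouth below 0.01 m and z of lid in the frame of pot_mouth between -0.005 and 0.004 m and angle between lid's own z axis and vertical below 0.05 rad), for 0.3 s.
4. first stroke: lever pressed fully down (past 0.78 rad) (value of joint pump_lever above 0.78 rad).
5. first stroke: lever back up (below 0.12 rad) (value of joint pump_lever below 0.12 rad).
6. second stroke: lever pressed fully down (past 0.78 rad) (value of joint pump_lever above 0.78 rad).
7. second stroke: lever back up (below 0.12 rad) (value of joint pump_lever below 0.12 rad).
8. third stroke: lever pressed fully down (past 0.78 rad) (value of joint pump_lever above 0.78 rad).
9. third stroke: lever back up (below 0.12 rad) (value of joint pump_lever below 0.12 rad).
At the end, for the whole second after the job is handed in: All blanks present lie in the pot. The lid lies flat (3 deg) on the rim, centred within 10 mm. The scuttle stands upright and empty, released, its origin within 60 mm of the mat's centre. The lever is up (below 0.12 rad). All is at rest (all of step 3 and horizontal distance between each of blank0, blank1, blank2, blank3, blank4 and pot_floor below 0.075 m and z of blank0 in the frame of pot_floor between 0 and 0.105 m and z of blank1 in the frame of pot_floor between 0 and 0.105 m and z of blank2 in the frame of pot_floor between 0 and 0.105 m and z of blank3 in the frame of pot_floor between 0 and 0.105 m and z of blank4 in the frame of pot_floor between 0 and 0.105 m and horizontal distance between scuttle and mat below 0.06 m and height (world z) of scuttle between -0.003 and 0.012 m and angle between scuttle's own z axis and vertical below 0.08 rad and linear speed of each of scuttle, lid below 0.02 m/s and value of joint pump_lever below 0.12 rad); the robot touches nothing.
It fails at once if a spool, the mallet, the bottle or the cup is moved more than 3 cm (distance of any of spool_pink, spool_green, spool_ochre, mallet, glue, snap_cup from where it was at the start of the episode above 0.03 m).
It fails at once if a blank falls to the floor (height (world z) of any of blank0, blank1, blank2, blank3, blank4 below -0.05 m).
Of blank0, blank1, blank2, blank3, blank4 only 3 to 5 are there at a start; the rules pass over those that are not, and their reading is None.
At some moment in a run one of lid, scuttle may be knocked a few centimetres aside while the robot is not near it.
It also fails if it takes over 208 s, if anything falls off the work surface, if the arm or the gripper's body presses on something with over 40 N, if the wrist force passes 120 N, or if a joint passes its speed limit or range.

### The arm

A 6-joint arm with a two-finger parallel gripper is mounted at the origin on the work surface. World frame = base frame: x ahead of the robot, y to its left, z up, the work surface at z = 0. Lengths are in m, angles in degrees, forces in N, time in s.
With the tool pointing down it reaches from about 0.4 to 0.825 m from the base axis. Payload 7 kg.
Tool frame: the origin (TCP) lies at the very end of the fingers, on their centre line; the grasp point (between the pads) lies 19 mm behind it; z points along the fingers, y is the line along which they close (so a half turn about z gives the same grasp; the last joint's range is limited). The gripper opens to 88 mm and grips with 3 to 60 N. Pads are 19 mm wide; open, the fingers measure 130 mm over their backs; the gripper's body (78 mm by 193 mm) begins 47 mm behind the grasp point.
Start: joints at [83.715, 20.546, 0.682, 0, -70.136, -16.507], TCP at [0.261, 0.622, 0.227] pointing down, gripper open.
Joint ranges: [-176.03, 176.03], [-82.01, 121.73], [-58.28, 71.71], [-173.87, 95.51], [-174.79, -0.11], [-173.66, 173.66]. Speed limits (degrees/s): [136.94, 136.94, 172.46, 180, 180, 180].

### API

Orientations are given as [roll, pitch, yaw] about the fixed x, y, z axes, in that order (R = Rz(yaw) Ry(pitch) Rx(roll)).
In Python, from plant import get_obs, snapshot, camera_params, close_job, boxes_of, cut_out, landmark_of gives the robot as it stands.
- The arm moves only by the shell command python3 -m inch 'ROWS' [OPENING]. ROWS is text: rows parted by semicolons, each of 6 numbers parted by spaces: the shift along the tool's x, y, z in units of 30 cm (1.0 is 30 cm), then the turn, a rotation vector about the tool's x, y, z in units of pi rad (1.0 is pi rad). A call has 1 to 10 rows; each row is the pose to reach, as a shift and turn from the pose commanded when the call began, along the tool's axes at that moment, turning the shorter way round; what a row does not reach only later rows make up. A row lasts 1/12 s, in which the tool goes at most 41.7 mm and 7.16 degrees, less where a joint would pass 70% of its speed; a pose out of reach is approached as far as the arm can. A call with a number of a shift or a turn outside -1 to 1 is refused whole. A call with a gripper value outside its range is refused whole. OPENING is the closure, from -1 (fully open) to 1 (shut), set as the call begins (- or left out, the last holds). The fingers move at their own pace and stop on an object; the grip force is fixed at half the most. Time passes only in rows, so rows that repeat a pose let the fingers close. It gives the time, the measured TCP pose, the force, the opening and the grip force at its end, in the units of the state.
- get_obs(): the state, without advancing time (a new reading comes with each control period).
- snapshot(name): name is "side" or "top" or "wrist"; returns the picture (480x640x3 uint8, red, green, blue); there is no depth.
- camera_params(name): a dict with "mtx" (3x3 intrinsics, pixels), "rvec" (rotation vector, rad) and "tvec" (3), from world to camera coordinates, as OpenCV has them. Camera axes: x right, y down, z forward; pixel columns grow to the right and rows downward; lengths in m; the calibration is good to about 2 mm. A picture is of the moment at which its call begins: read the wrist's pose just before it. camera_params takes no time and is no camera call; for the wrist camera it gives the pose at the moment of the call.
- close_job(): hands the job in; it is judged then, once.
Trained networks look in the newest picture that a camera, given by its name, has taken for a name from the list of things; names that differ only in an ending like _2 or _b are one class to them, and where a whole thing is asked for, a point or a joint stands for the part that bears it (a point fixed in the world has none). Each returns a list of dicts, best first, with "p" (0 to 1); they miss things now and then, are a little off and sometimes report something else, mostly with a low value. They report only what shows in the picture. A call takes as long as a camera call. They do not tell look-alikes from the thing itself.
- boxes_of(camera, thing): "rect" ([left, top, width, height] in pixels, round what is visible of it).
- cut_out(camera, thing): "pixels" (480x640 bool, what is visible of it) and "rect" ([left, top, width, height] in pixels, round what is visible of it).
- landmark_of(camera, thing): "uv" ([column, row] in pixels: a listed point, or the origin of a listed thing).
The state is a dict: "clock": time; "joint_pos": joint angles; "qvel": joint speeds; "tau": joint torques, N m; "tool_pos": TCP position; "orientation": TCP orientation; "force": force on the tool from outside, world axes, zero at the start; "moment": the same for the moment, N m; "opening": finger opening in m; "gripper_force": force on a finger pad.
Only numpy, scipy, OpenCV 4.12 (cv2) and the standard library are available. Lean on these libraries where they do the work, as an engineer would, in place of code of your own. Each camera call takes 0.05 s, during which the arm holds its last target. There are 200 camera calls.

## Working session

There is one attempt and no reset: what is moved stays moved. The work goes in short steps, Python scripts to look and compute and a shell command to move; the robot and the scene stay as the last step left them, time stands still between calls to the robot, and variables do not carry over. Pictures are saved under pics/ and viewed, at most 14 in all, crops included, and the job is handed in when it is done.

```bash
ls; mkdir -p pics; python3 - <<'E'
from plant import *
import cv2
o=get_obs();print({k:o[k] for k in('clock','tool_pos','orientation','opening','force')})
for n in('side','top'):
    cv2.imwrite(f'pics/{n}0.png',snapshot(n)[:,:,::-1]); c=camera_params(n); print(n,c)
    for t in('scuttle','mat','lid','station','scuttle_grip','scuttle_spout','lid_knob','pot_mouth','pump_grip','pump_pivot','glue','snap_cup','mallet','spool_pink','spool_green','spool_ochre'):
        print(t,[(round(d['p'],2),[round(float(x)) for x in d['uv']]) for d in landmark_of(n,t)][:3])
E
```

```text
pics
{'clock': 0.0, 'tool_pos': array([0.26129424, 0.62185087, 0.22563338]), 'orientation': array([ 1.79906399e+02, -5.37511886e-03, -2.27985038e+01]), 'opening': 0.08802700486220065, 'force': array([-0.28734106, -0.74956951,  0.09194614])}
side {'mtx': array([[607.11683588,   0.        , 321.74127876],
       [  0.        , 607.11683588, 245.53400214],
       [  0.        ,   0.        ,   1.        ]]), 'rvec': array([ 0.2571538 , -2.72238819,  1.35951459]), 'tvec': array([0.50580027, 0.18675561, 1.75645291])}
scuttle [(0.74, [260, 368]), (0.7, [257, 348]), (0.62, [403, 390])]
mat [(0.63, [359, 171]), (0.28, [316, 256])]
lid [(0.96, [331, 327])]
station [(0.77, [318, 254])]
scuttle_grip [(0.58, [256, 348])]
scuttle_spout [(0.93, [260, 329]), (0.79, [439, 379])]
lid_knob [(0.88, [332, 316])]
pot_mouth [(0.67, [309, 238])]
pump_grip [(0.72, [358, 176])]
pump_pivot [(0.8, [305, 187])]
glue [(0.66, [315, 206])]
snap_cup [(0.67, [384, 223])]
mallet [(0.59, [281, 432]), (0.39, [328, 328])]
spool_pink [(0.68, [226, 296])]
spool_green [(0.64, [361, 277])]
spool_ochre [(0.61, [309, 239]), (
[... 395 characters left out ...]

station [(0.69, [243, 211]), (0.59, [393, 239])]
scuttle_grip [(0.92, [181, 224]), (0.67, [210, 224]), (0.63, [207, 340])]
scuttle_spout [(0.7, [244, 211]), (0.6, [209, 390])]
lid_knob [(0.78, [282, 273]), (0.73, [244, 212])]
pot_mouth [(0.96, [367, 231]), (0.65, [267, 166]), (0.55, [448, 204])]
pump_grip [(0.57, [452, 272]), (0.3, [366, 229])]
pump_pivot [(0.82, [450, 206])]
glue [(0.62, [494, 215]), (0.54, [284, 276]), (0.41, [212, 228])]
snap_cup [(0.66, [475, 305]), (0.31, [285, 275])]
mallet [(0.57, [158, 258]), (0.4, [282, 276])]
spool_pink [(0.82, [307, 162]), (0.26, [266, 166]), (0.25, [204, 230])]
spool_green [(0.73, [365, 297])]
spool_ochre [(0.61, [267, 167]), (0.19, [495, 214])]
```

View pics/side0.png

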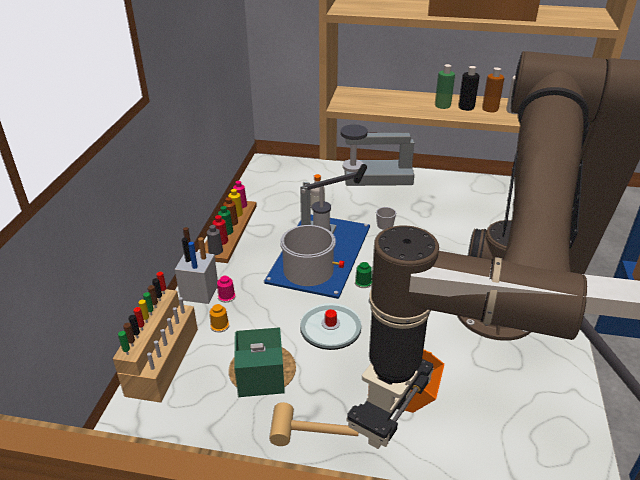

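View pics/top0.png

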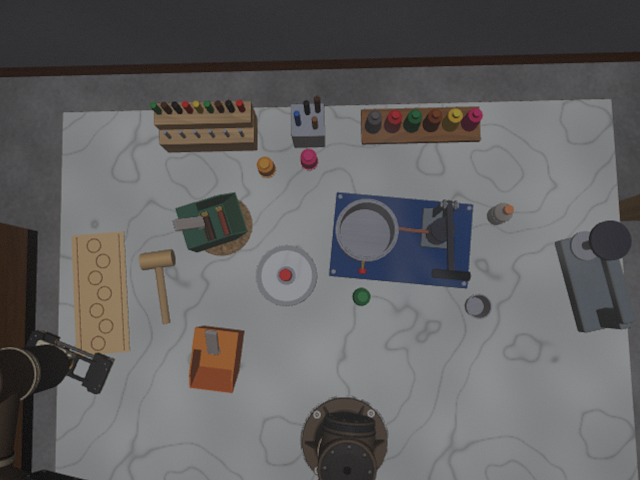

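The scuttle candidates are the green one at top (212,222) / side (259,362), standing on the cork mat, and the orange one at top (216,358) / side (425,385). The green one fits the description, both by colour and because it stands on the mat. I'll confirm it in a crop. The lid is at top (286,275), the pot at (367,231), and the pump grip at (450,274).

```bash
cat > h.py <<'E'
from plant import *
import numpy as np, cv2
from scipy.spatial.transform import Rotation as R
from scipy.optimize import least_squares
def proj(c,P):
    return cv2.projectPoints(np.array(P,float).reshape(-1,3),c['rvec'],c['tvec'],c['mtx'],None)[0].reshape(-1,2)
def tri(views):
    """views: list of (cam params, uv)"""
    A=[]
    for c,uv in views:
        P=c['mtx']@np.c_[cv2.Rodrigues(np.array(c['rvec']))[0],c['tvec']]
        A+= [uv[0]*P[2]-P[0],uv[1]*P[2]-P[1]]
    v=np.linalg.svd(np.array(A))[2][-1]; X=v[:3]/v[3]
    return X,[np.round(proj(c,X)[0]-uv,1) for c,uv in views]
def ray(c,uv,z):
    """pixel -> point at height z"""
    M=cv2.Rodrigues(np.array(c['rvec']))[0]; o=-M.T@c['tvec']; d=M.T@np.linalg.solve(c['mtx'],[uv[0],uv[1],1])
    return o+d*(z-o[2])/d[2]
def rel(p,Rm,o=None):
    """rows numbers to bring commanded tool (from obs) to pos p, rotation Rm"""
    o=o or get_obs(); R0=R.from_euler('xyz',o['orientation'],degrees=True)
    s=R0.inv().apply(np.array(p)-o['tool_pos'])/0.3; t=(R0.inv()*Rm).as_rotvec()/np.pi
    return np.round(np.r_[s,t],4)
E
python3 - <<'E'
from h import *
im=cv2.imread('pics/top0.png')[150:290,140:320]; im2=cv2.imread('pics/side0.png')[300:420,200:380]
cv2.imwrite('pics/crop1.png',np.vstack([cv2.resize(im,(720,560))[:300],cv2.resize(im2,(720,480))[:300]]))
S,T=camera_params('side'),camera_params('top')
for n,s,t in(('grip',(256,348),(181,224)),('spout',(260,329),(244,211)),('lid',(331,327),(286,276)),('knob',(332,316),(282,273)),('mouth',(309,238),(367,231)),('pgrip',(358,176),(452,272)),('pivot',(305,187),(450,206)),('station',(318,254),(393,239)),('scut',(260,368),(216,224)),('green',(361,277),(365,297)),('cup',(384,223),(475,305)),('glue',(315,206),(494,215)),('spgreen',(361,277),(365,297)),('ochre',(222,323),(267,167)),('pink',(226,296),(307,162)),('mallet',(281,432),(158,258))):
    X,e=tri([(S,s),(T,t)]); print(n,X.round(3),e)
for n in('side','top'):
    snapshot(n)
    for t in('lid','mat','scuttle','pot_mouth'):
        print(n,t,[(round(d['p'],2),d['rect']) for d in cut_out(n,t)][:2])
E
```

```text
grip [0.59  0.411 0.152] [array([1.3, 0.2]), array([-0.3, -1.4])]
spout [0.632 0.26  0.061] [array([0.1, 0. ]), array([-0. , -0.1])]
lid [ 0.456  0.152 -0.004] [array([1.1, 0.1]), array([-0.2, -1.2])]
knob [0.457 0.159 0.044] [array([-0.6, -0. ]), array([0.1, 0.6])]
mouth [ 0.564 -0.072  0.13 ] [array([1.1, 0.1]), array([-0.2, -1.4])]
pgrip [ 0.447 -0.266  0.245] [array([1.1, 0.1]), array([-0.2, -1.6])]
pivot [ 0.619 -0.282  0.176] [array([1.4, 0.2]), array([-0.3, -2. ])]
station [ 0.553 -0.153  0.009] [array([1. , 0.1]), array([-0.2, -1.3])]
scut [0.607 0.348 0.01 ] [array([1.2, 0.2]), array([-0.2, -1.3])]
green [ 0.397 -0.069  0.006] [array([2.6, 0.1]), array([-0.4, -3.2])]
cup [ 0.364 -0.378  0.002] [array([1.1, 0. ]), array([-0.2, -1.6])]
glue [ 0.62  -0.444 -0.002] [array([1.5, 0.2]), array([-0.3, -2.2])]
spgreen [ 0.397 -0.069  0.006] [array([2.6, 0.1]), array([-0.4, -3.2])]
ochre [0.765 0.201 0.003] [array([-0.6, -0.1]), array([0.1, 0.7])]
pink [0.784 0.087 0.   ] [array([1.4, 0.3]), array([-0.3, -1.7])]
mallet [ 0.513  0.517 -0.006] [array([0.3, 0. ]), array([-0.1, -0.3])]
side lid []
side mat [(0.73, [352.7, 258.9, 19.6, 31.1]), (0.72, [231.2, 347.2, 65.2, 39.4])]
side scuttle [(0.95, [404.5, 348.7, 41.4, 65.2]), (0.77, [233.9, 327.1, 50.6, 69.5])]
side pot_mouth [(0.61, [265.0, 164.6, 105.8, 135.7]), (0.32, [305.9, 166.9, 61.2, 22.6])]
top lid [(0.77, [255.0, 245.6, 57.9, 62.9])]
top mat [(0.75, [205.8, 197.7, 48.1, 57.8])]
top scuttle [(0.93, [189.6, 323.2, 53.0, 70.7]), (0.82, [171.4, 193.2, 73.4, 60.0])]
top pot_mouth [(0.86, [328.2, 192.5, 146.1, 97.5])]
```

View pics/crop1.png

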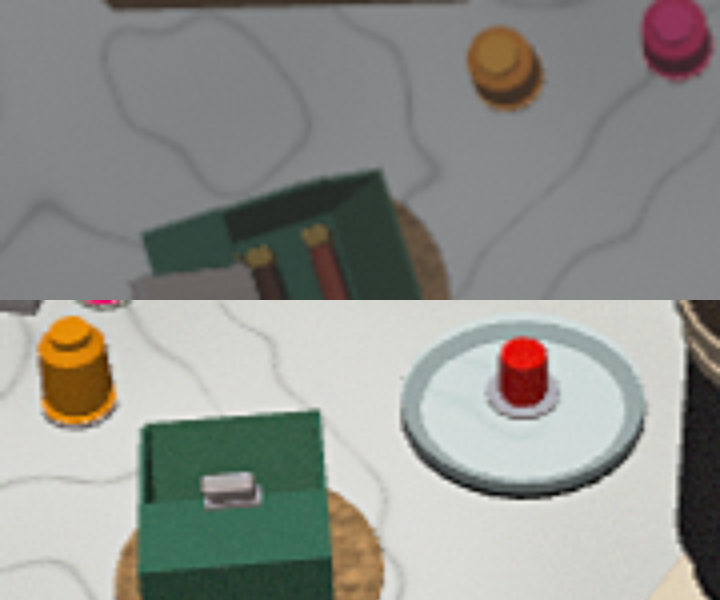

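The crop confirms it: the green scuttle stands on the cork mat, with a dark and a reddish blank visible in it. Next I go to a stand-off behind its handle.

```bash
cat >> h.py <<'E'
def frame(yaw,tip=0,s=1):
    """tool rotation gripping the scuttle with heading yaw (deg), tipped by tip"""
    Rs=R.from_euler('z',yaw,degrees=True)*R.from_euler('y',tip,degrees=True)
    z=np.array([.6428,0,-.766]); y=s*np.array([.766,0,.6428]); x=np.cross(y,z)
    return Rs, Rs*R.from_matrix(np.c_[x,y,z])
GR=np.array([-.065,0,.158])
def log():
    import json
    o=get_obs(); open('log.jsonl','a').write(json.dumps([list(map(float,o[k])) for k in('joint_pos','tool_pos','orientation')])+'\n'); return o
E
python3 - <<'E'
from h import *
log()
Rs,Rt=frame(-74.5)
G=np.array([.59,.411,.16]); print(rel(G-.10*Rt.as_matrix()[:,2]+[0,0,.05],Rt))
E
```

```text
[ 1.1495  0.0569 -0.2001 -0.2138  0.0742 -0.2039]
```

```bash
python3 -m inch '0.5 0.03 -0.15 0 0 0;0.5 0.03 -0.15 0 0 0;0.5 0.03 -0.15 0 0 0;0.5 0.03 -0.15 0 0 0;0.5 0.03 -0.15 -0.1 0.04 -0.1;0.5 0.03 -0.15 -0.1 0.04 -0.1;0.5 0.03 -0.15 -0.1 0.04 -0.1;0.5 0.03 -0.15 -0.1 0.04 -0.1;0.5 0.03 -0.15 -0.1 0.04 -0.1' -1
python3 - <<'E'
from h import *
log()
Rs,Rt=frame(-74.5)
G=np.array([.59,.411,.16]); print(rel(G-.10*Rt.as_matrix()[:,2]+[0,0,.03],Rt)); print(get_obs()['joint_pos'])
E
```

```text
clock: 2.95
tool_pos: [0.3953, 0.5568, 0.268]
orientation: [160.6, -4.1, -3.6]
force: [-0.7, -0.2, -2.2]
opening: 0.0876
gripper_force: 0.0
[ 0.6062  0.212   0.1256 -0.1097  0.0331 -0.1039]
[ 75.1628126   30.2384779   15.3581574    7.52453101 -93.44400942
   9.76824614]
```

```bash
python3 -m inch '0.606 0.212 0.126 -0.11 0.033 -0.104;0.606 0.212 0.126 -0.11 0.033 -0.104;0.606 0.212 0.126 -0.11 0.033 -0.104;0.606 0.212 0.126 -0.11 0.033 -0.104;0.606 0.212 0.126 -0.11 0.033 -0.104;0.606 0.212 0.126 -0.11 0.033 -0.104;0.606 0.212 0.126 -0.11 0.033 -0.104;0.606 0.212 0.126 -0.11 0.033 -0.104;0.606 0.212 0.126 -0.11 0.033 -0.104;0.606 0.212 0.126 -0.11 0.033 -0.104'
cat >> h.py <<'E'
def fk(q,p):
    """p: a1,d1,a2,a3,d4,d6,s4"""
    q=np.array(q); a1,d1,a2,a3,d4,d6=p[:6]
    Ry=lambda a:R.from_euler('y',a,degrees=True); Rx=lambda a:R.from_euler('x',a,degrees=True)
    A=R.from_euler('z',q[0],degrees=True); P=A.apply([a1,0,d1]); A=A*Ry(q[1]); P=P+A.apply([0,0,a2])
    A=A*Ry(-q[2]); P=P+A.apply([d4,0,a3]); A=A*Rx(-q[3])*Ry(-q[4])*Rx(-q[5]); P=P+A.apply([d6,0,0])
    return P,A
E
python3 - <<'E'
from h import *
import json
log()
L=[json.loads(l) for l in open('log.jsonl')]
f=lambda p:np.concatenate([fk(l[0],p)[0]-l[1] for l in L])
s=least_squares(f,[.05,.33,.44,.035,.42,.3]); print(s.x.round(4),s.fun.round(4))
for l in L:
    A=fk(l[0],s.x)[1]; Rt=R.from_euler('xyz',l[2],degrees=True); print(np.round((A.inv()*Rt).as_matrix(),2).tolist(), np.round(l[0],1),l[1])
E
```

```text
clock: 3.78
tool_pos: [0.5726, 0.4719, 0.2706]
orientation: [140.5, -0.3, 15.3]
force: [0.2, 0.7, 0.4]
opening: 0.0876
gripper_force: 0.0
[-0.0977  0.1634  1.3741 -0.1729  0.3719  0.8842] [-0.1875  0.0493  0.0504 -0.1214  0.0258 -0.012   0.0196 -0.0333 -0.0384]
[[0.0, 0.0, 1.0], [-1.0, -0.0, 0.0], [0.0, -1.0, 0.0]] [ 83.7  20.5   0.7   0.  -70.1 -16.5] [0.26150494699537136, 0.6222732856532922, 0.22655987915140874]
[[0.0, 0.0, 1.0], [-1.0, 0.0, 0.0], [-0.0, -1.0, 0.0]] [ 75.2  30.2  15.4   7.5 -93.4   9.8] [0.39532171167793567, 0.5567819845321299, 0.26803472694722663]
[[0.0, 0.0, 1.0], [-1.0, -0.0, 0.0], [0.0, -1.0, 0.0]] [  65.8   40.3   18.9   24.4 -100.    36.8] [0.5726002700154762, 0.4719056502962441, 0.270627722789361]
```

```bash
cat >> h.py <<'E'
def fk(q,p):
    """p: a1,d1,a2,a3,d4,d6, lateral b (forearm), e (after j5), c (after j4)"""
    q=np.array(q); a1,d1,a2,a3,d4,d6,b,e,c=p
    Ry=lambda a:R.from_euler('y',a,degrees=True); Rx=lambda a:R.from_euler('x',a,degrees=True)
    A=R.from_euler('z',q[0],degrees=True); P=A.apply([a1,b,d1]); A=A*Ry(q[1]); P=P+A.apply([0,0,a2])
    A=A*Ry(-q[2]); P=P+A.apply([d4,0,a3]); A=A*Rx(-q[3]); P=P+A.apply([0,c,0]); A=A*Ry(-q[4]); P=P+A.apply([d6,0,e]); A=A*Rx(-q[5])
    return P,A
def fit():
    import json
    L=[json.loads(l) for l in open('log.jsonl')]
    p0=np.array([.05,.33,.44,.035,.42,.3,0,0,0])
    f=lambda p:np.r_[np.concatenate([fk(l[0],p)[0]-l[1] for l in L]),1e-3*(p-p0)]
    s=least_squares(f,p0); return s.x,s.fun[:-9]
E
python3 - <<'E'
from h import *
x,r=fit(); print(x.round(4),r.round(4))
E
```

```text
[ 9.300e-03  1.966e-01  6.014e-01 -2.000e-04  4.577e-01  3.776e-01
 -4.900e-03 -3.600e-03 -1.869e-01] [ 0. -0. -0. -0.  0. -0.  0. -0.  0.]
```

```bash
python3 - <<'E'
from h import *
import cv2
c=camera_params('wrist'); o=get_obs()
cv2.imwrite('pics/w1.png',snapshot('wrist')[:,:,::-1])
for t in('scuttle','scuttle_grip','scuttle_spout','blank0'):
    print(t,[(round(d['p'],2),[round(float(x)) for x in d['uv']]) for d in landmark_of('wrist',t)][:3])
G=np.array([.59,.411,.16]); print(proj(c,[G,[.632,.26,.073]]))
M=cv2.Rodrigues(c['rvec'])[0]; Rt=R.from_euler('xyz',o['orientation'],degrees=True).as_matrix()
print('cam in tool',Rt.T@(-M.T@c['tvec']-o['tool_pos']), (M@Rt).round(2))
E
```

```text
scuttle [(0.62, [259, 194])]
scuttle_grip [(0.67, [293, 233])]
scuttle_spout [(0.66, [356, 191]), (0.2, [81, 272])]
blank0 []
[[292.20595272 230.71689274]
 [358.80793398 190.24607656]]
cam in tool [ 0.08228528 -0.00044491 -0.1573131 ] [[ 0.    1.    0.  ]
 [-0.95  0.   -0.3 ]
 [-0.3  -0.    0.95]]
```

View pics/w1.png

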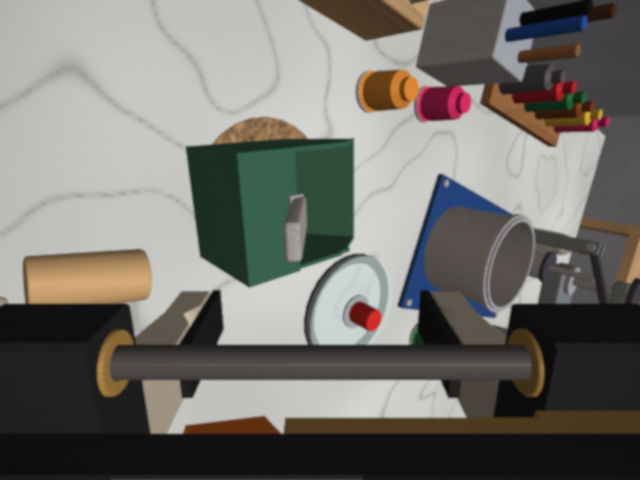

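The wrist view shows the green scuttle with its strap at (296,230), edge-on along the closing axis, so the pose agrees with the estimate within 2 px. I'll advance and grip.

```bash
python3 - <<'E'
from h import *
Rs,Rt=frame(-74.5)
c=camera_params('wrist'); S,T=camera_params('side'),camera_params('top')
X,e=tri([(S,(256,348)),(T,(181,224)),(c,(293,233))]); print(X,e)
G=np.array([.59,.411,.16]); print(rel(G+.019*Rt.as_matrix()[:,2],Rt))
E
```

```text
[0.58971959 0.41026239 0.15387643] [array([ 1.6, -0.5]), array([-0.3, -1.2]), array([-4.9, -3.2])]
[ 5.000e-04 -7.130e-02  4.795e-01 -2.400e-03 -1.000e-04 -1.800e-03]
```

```bash
python3 -m inch '0 -0.07 0.1 0 0 0;0 -0.07 0.2 0 0 0;0 -0.07 0.3 0 0 0;0 -0.07 0.4 0 0 0;0 -0.07 0.48 0 0 0;0 -0.07 0.48 0 0 0;0 -0.07 0.48 0 0 0'; python3 -m inch '0 0 0 0 0 0;0 0 0 0 0 0;0 0 0 0 0 0;0 0 0 0 0 0;0 0 0 0 0 0;0 0 0 0 0 0;0 0 0 0 0 0;0 0 0 0 0 0;0 0 0 0 0 0;0 0 0 0 0 0' 1
python3 - <<'E'
from h import *
log(); print(get_obs()['tool_pos']); print(rel(get_obs()['tool_pos']+[0,0,.2],frame(-74.5)[1]))
x,r=fit(); print(x.round(4),abs(r).max().round(4))
E
```

```text
clock: 4.62
tool_pos: [0.5936, 0.3972, 0.1447]
orientation: [140.3, -0.1, 15.2]
force: [-0.2, -0.1, -0.6]
opening: 0.088
gripper_force: 0.0
clock: 5.45
tool_pos: [0.5936, 0.3982, 0.1453]
orientation: [140.4, -0.2, 15.2]
force: [0.5, -0.6, -0.4]
opening: 0.0264
gripper_force: 0.0
[0.59360154 0.39823976 0.14525081]
[ 2.200e-03  4.250e-01 -5.136e-01 -2.200e-03  2.000e-04 -1.900e-03]
[ 0.      0.1988  0.6016  0.      0.4636  0.378  -0.     -0.     -0.1918] 0.0
```

```bash
python3 -m inch '0 0 0 0 0 0;0 0 0 0 0 0;0 0 0 0 0 0;0 0 0 0 0 0;0 0 0 0 0 0;0 0 0 0 0 0' 1
cat >> h.py <<'E'
LO=np.array([-176.03,-82.01,-58.28,-173.87,-174.79,-173.66]);HI=np.array([176.03,121.73,71.71,95.51,-.11,173.66])
def ik(p,Rm,q0,PP):
    def f(q):
        P,A=fk(q,PP); A=A*R.from_matrix([[0,0,1],[-1,0,0],[0,-1,0]])
        return np.r_[(P-p)*3,(A.inv()*Rm).as_rotvec(),1e-5*(q-q0)]
    s=least_squares(f,np.clip(q0,LO+.1,HI-.05),bounds=(LO,HI)); return s.x,np.abs(s.fun[:6]).max()
def pourpose(spout,yaw,tip,s=1):
    Rs,Rt=frame(yaw,tip,s); return spout-Rs.apply(np.array([.083,0,.07])-GR)+.019*Rt.as_matrix()[:,2],Rt
E
python3 - <<'E'
from h import *
o=get_obs(); PP=fit()[0]; q0=np.array(o['joint_pos']); print(q0.round(1))
rng=np.random.default_rng(0)
for yaw in(75,90,105,120,-74,-60,-90):
    p,Rm=pourpose(np.array([.564,-.072,.17]),yaw,105); best=[]
    for k in range(25):
        q,e=ik(p,Rm,rng.uniform(LO,HI) if k else q0,PP)
        if e<1e-3 and not any(np.abs(q-b).max()<2 for b in best): best.append(q)
    for b in best: print(yaw,p.round(3),b.round(0))
E
```

```text
clock: 5.95
tool_pos: [0.5939, 0.3979, 0.1461]
orientation: [140.3, -0.2, 15.2]
force: [1.3, -0.6, 5.5]
opening: 0.0121
gripper_force: 29.9
[ 62.   40.3   2.   26.2 -83.5  32.6]
75 [0.591 0.03  0.282] [  40.   35.   -9.   32. -104. -155.]
90 [0.564 0.034 0.282] [  46.   28.  -24.   39.  -94. -155.]
105 [0.537 0.03  0.282] [  52.   19.  -39.   46.  -86. -155.]
120 [0.511 0.02  0.282] [  56.   10.  -54.   56.  -78. -157.]
-74 [ 0.593 -0.174  0.282] [ -28.   42.   35.  -53. -126.  119.]
-60 [ 0.617 -0.164  0.282] [ -23.   48.   46.  -51. -135.  121.]
-90 [ 0.564 -0.178  0.282] [ -34.   34.   22.  -55. -114.  118.]
```

```bash
cat > path.py <<'E'
from h import *
o=log(); PP=fit()[0]; q=np.array(o['joint_pos'])
Rs,Rt=frame(-74.5); off=None
def show(n,p,Rm):
    global q
    q,e=ik(p,Rm,q,PP); print(n,np.round(p,3),q.round(0),'ERR %.3f'%e if e>2e-3 else '')
p0=o['tool_pos']; show('lift',p0+[0,0,.25],Rt)
YF=80
for a,x,y in((-40,.56,.3),(0,.5,.22),(40,.5,.1),(60,.52,.0)):
    show(a,np.array([x,y,.43]),frame(a)[1])
h=np.array([np.cos(np.radians(YF)),np.sin(np.radians(YF)),0])
for tip,z in((0,.34),(25,.30),(45,.26),(60,.22),(75,.19),(90,.17),(105,.165)):
    p,Rm=pourpose(np.array([.564,-.072,z])-.02*h,YF,tip); show('tip%d'%tip,p,Rm)
E
python3 path.py
```

```text
lift [0.594 0.398 0.396] [  62.   34.   21.   28. -107.   45.] 
-40 [0.56 0.3  0.43] [ 65.   9. -14.  39. -82.  64.] 
0 [0.5  0.22 0.43] [ 65. -16. -39.  44. -57.  94.] 
40 [0.5  0.1  0.43] [ 40. -25. -31.   7. -44. 174.] ERR 0.090
60 [0.52 0.   0.43] [ 43. -33. -40.  17. -42. 174.] ERR 0.396
tip0 [ 0.537 -0.225  0.413] [ 126.  -82.    1.   38. -139.  171.] ERR 0.112
tip25 [ 0.545 -0.182  0.424] [ 136.  -79.   -3.   30. -155.  153.] 
tip45 [ 0.553 -0.135  0.408] [ 147.  -78.    5.   -3. -175.  110.] ERR 0.070
tip60 [ 0.56  -0.096  0.374] [ 150.  -80.   -2.   -7. -175.  104.] ERR 0.298
tip75 [ 0.567 -0.056  0.34 ] [ 152.  -82.   -9.  -10. -175.  102.] ERR 0.525
tip90 [ 0.573 -0.019  0.306] [ 151.  -82.  -21.  -11. -172.  107.] ERR 0.695
tip105 [0.579 0.013 0.277] [ 146.  -79.  -43.  -11. -168.  127.] ERR 0.683
```

```bash
cat > path2.py <<'E'
from h import *
o=get_obs(); PP=fit()[0]
def run(s,mid,YF):
    q=np.array(o['joint_pos'])-(0 if s>0 else np.array([0,0,0,0,0,180]))
    h=np.array([np.cos(np.radians(YF)),np.sin(np.radians(YF)),0])
    W=[('lift',o['tool_pos']+[0,0,.25],frame(-74.5,0,s)[1])]+[(a,np.array([x,y,.43]),frame(a,0,s)[1]) for a,x,y in mid]
    W+=[('tip%d'%t,*pourpose(np.array([.564,-.072,z])-.02*h,YF,t,s)) for t,z in((0,.34),(25,.30),(45,.26),(60,.22),(75,.19),(90,.17),(105,.165))]
    for n,p,Rm in W:
        q,e=ik(p,Rm,q,PP); print(s,n,np.round(p,3),q.round(0),'ERR %.3f'%e if e>2e-3 else '')
import sys
run(1,((-110,.55,.3),(-150,.5,.2),(-180,.5,.1),(-210,.5,0),(-240,.5,-.05)),-280)
run(-1,((-40,.56,.3),(0,.5,.22),(40,.5,.1),(60,.52,.0)),80)
E
python3 path2.py
```

```text
1 lift [0.594 0.398 0.396] [  62.   34.   21.   28. -107.   45.] 
1 -110 [0.55 0.3  0.43] [  53.   34.   32.   13. -125.   21.] 
1 -150 [0.5  0.2  0.43] [  38.   29.   31.   -7. -132.  -11.] 
1 -180 [0.5  0.1  0.43] [  22.   26.   30.  -18. -131.  -29.] 
1 -210 [0.5  0.   0.43] [   4.   22.   29.  -27. -128.  -45.] 
1 -240 [ 0.5  -0.05  0.43] [  -9.   18.   25.  -35. -120.  -62.] 
1 tip0 [ 0.537 -0.225  0.413] [ -31.   18.   25.  -39. -108.  -78.] 
1 tip25 [ 0.545 -0.182  0.424] [-10.  10.  15. -15. -96. -92.] 
1 tip45 [ 0.553 -0.135  0.408] [   9.    7.    3.    5.  -88. -109.] 
1 tip60 [ 0.56  -0.096  0.374] [  21.    9.   -6.   17.  -86. -124.] 
1 tip75 [ 0.567 -0.056  0.34 ] [  31.   14.  -12.   26.  -88. -137.] 
1 tip90 [ 0.573 -0.019  0.306] [  37.   23.  -15.   32.  -93. -147.] 
1 tip105 [0.579 0.013 0.277] [  41.   32.  -16.   35.  -99. -155.] 
-1 lift [0.594 0.398 0.396] [  62.   34.   21.   28. -107. -135.] 
-1 -40 [0.56 0.3  0.43] [  65.    9.  -14.   39.  -82. -116.] 
-1 0 [0.5  0.22 0.43] [ 65. -16. -39.  44. -57. -86.] 
-1 40 [0.5  0.1  0.43] [ 26. -20. -21. -12. -51.  18.] 
-1 60 [0.52 0.   0.43] [ -8.  -5.   0. -37. -80.  70.] 
-1 tip0 [ 0.537 -0.225  0.413] [ -31.   18.   25.  -39. -108.  102.] 
-1 tip25 [ 0.545 -0.182  0.424] [-10.  10.  15. -15. -96.  88.] 
-1 tip45 [ 0.553 -0.135  0.408] [  9.   7.   3.   5. -88.  71.] 
-1 tip60 [ 0.56  -0.096  0.374] [ 21.   9.  -6.  17. -86.  56.] 
-1 tip75 [ 0.567 -0.056  0.34 ] [ 31.  14. -12.  26. -88.  43.] 
-1 tip90 [ 0.573 -0.019  0.306] [ 37.  23. -15.  32. -93.  33.] 
-1 tip105 [0.579 0.013 0.277] [ 41.  32. -16.  35. -99.  25.]
```

```bash
cat >> h.py <<'E'
def go(p,Rm,n=10):
    """print target row and the slerp rows to reach it in n rows"""
    r=rel(p,Rm); print('target',r,'turn deg %.0f dist %.2f'%(np.linalg.norm(r[3:])*180,np.linalg.norm(r[:3])*.3))
E
python3 -m inch '0 0.1 -0.12 0 0 0;0 0.2 -0.24 0 0 0;0 0.3 -0.36 0 0 0;0 0.4 -0.48 0 0 0;0 0.5 -0.6 0 0 0;0 0.53 -0.64 0 0 0;0 0.53 -0.64 0 0 0;0 0.53 -0.64 0 0 0;0 0.53 -0.64 0 0 0'
python3 - <<'E'
from h import *
log(); go([.55,.3,.43],frame(-110)[1])
E
```

```text
clock: 6.7
tool_pos: [0.5923, 0.3985, 0.3918]
orientation: [140.5, -0.1, 15.2]
force: [0.4, 0.4, -6.4]
opening: 0.0117
gripper_force: 30.0
target [-0.2224  0.2968  0.0796 -0.0028 -0.1254  0.1504] turn deg 35 dist 0.11
```

```bash
python3 -m inch '-0.05 0.07 0.02 0 -0.03 0.04;-0.1 0.14 0.04 0 -0.06 0.075;-0.15 0.22 0.06 0 -0.09 0.11;-0.22 0.3 0.08 -0.002 -0.125 0.15;-0.22 0.3 0.08 -0.002 -0.125 0.15;-0.22 0.3 0.08 -0.002 -0.125 0.15'
python3 - <<'E'
from h import *
log(); go([.5,.2,.43],frame(-150)[1])
E
```

```text
clock: 7.2
tool_pos: [0.5522, 0.2971, 0.4311]
orientation: [140.1, -0.0, -20.5]
force: [0.2, 1.2, -8.3]
opening: 0.0117
gripper_force: 30.0
target [-0.0496  0.2767  0.2366 -0.0004 -0.1411  0.168 ] turn deg 39 dist 0.11
```

```bash
python3 -m inch '-0.01 0.07 0.06 0 -0.035 0.04;-0.02 0.14 0.12 0 -0.07 0.085;-0.035 0.21 0.18 0 -0.1 0.125;-0.05 0.277 0.237 0 -0.14 0.168;-0.05 0.277 0.237 0 -0.14 0.168;-0.05 0.277 0.237 0 -0.14 0.168;-0.05 0.277 0.237 0 -0.14 0.168'
python3 - <<'E'
from h import *
log(); go([.5,.05,.43],frame(-195)[1])
E
```

```text
clock: 7.78
tool_pos: [0.5007, 0.2001, 0.43]
orientation: [140.2, -0.1, -59.6]
force: [1.0, 1.1, -5.2]
opening: 0.0118
gripper_force: 30.0
target [ 0.4305  0.1954  0.1641 -0.0014 -0.1622  0.1931] turn deg 45 dist 0.15
```

```bash
python3 -m inch '0.08 0.04 0.03 0 -0.03 0.04;0.17 0.08 0.06 0 -0.065 0.08;0.26 0.12 0.1 0 -0.1 0.12;0.35 0.16 0.13 0 -0.13 0.155;0.43 0.195 0.164 -0.001 -0.162 0.193;0.43 0.195 0.164 -0.001 -0.162 0.193;0.43 0.195 0.164 -0.001 -0.162 0.193;0.43 0.195 0.164 -0.001 -0.162 0.193'
python3 - <<'E'
from h import *
log(); go([.52,-.08,.44],frame(-240)[1])
E
```

```text
clock: 8.45
tool_pos: [0.5001, 0.0499, 0.4306]
orientation: [140.1, -0.0, -104.8]
force: [0.2, -1.1, -6.0]
opening: 0.0118
gripper_force: 30.0
target [ 0.4017 -0.114  -0.1359 -0.0006 -0.1613  0.1925] turn deg 45 dist 0.13
```

```bash
python3 -m inch '0.08 -0.02 -0.03 0 -0.03 0.04;0.16 -0.045 -0.055 0 -0.065 0.08;0.24 -0.07 -0.08 0 -0.1 0.12;0.32 -0.09 -0.11 0 -0.13 0.155;0.4 -0.114 -0.136 0 -0.161 0.1925;0.4 -0.114 -0.136 0 -0.161 0.1925;0.4 -0.114 -0.136 0 -0.161 0.1925;0.4 -0.114 -0.136 0 -0.161 0.1925'
python3 - <<'E'
from h import *
log(); h=np.array([np.cos(np.radians(80)),np.sin(np.radians(80)),0])
go(*pourpose(np.array([.564,-.072,.32])-.02*h,80,25))
S,T=camera_params('side'),camera_params('top')
M=[]
for n in('side','top'):
    snapshot(n)
    print(n,[(round(d['p'],2),np.round(d['uv'])) for t in('pot_mouth','pot_floor','pump_grip','pump_pivot','station') for d in landmark_of(n,t)[:1]])
E
```

```text
clock: 9.12
tool_pos: [0.5197, -0.0787, 0.4404]
orientation: [140.2, -0.0, -149.8]
force: [0.6, 0.9, -5.2]
opening: 0.012
gripper_force: 30.0
target [ 0.1021 -0.2536 -0.2271  0.1322 -0.1038  0.1997] turn deg 47 dist 0.11
side [(0.63, array([310., 240.])), (0.35, array([310., 236.])), (0.56, array([360., 174.])), (0.82, array([304., 188.])), (0.74, array([333., 325.]))]
top [(0.39, array([451., 205.])), (0.69, array([449., 271.])), (0.91, array([451., 204.]))]
```

Pot estimate (0.564, -0.072, 0.13) stands. Next I turn to heading 80° with a 25° tip.

```bash
python3 -m inch '0.02 -0.05 -0.045 0.026 -0.02 0.04;0.04 -0.1 -0.09 0.053 -0.04 0.08;0.06 -0.15 -0.135 0.08 -0.06 0.12;0.08 -0.2 -0.18 0.105 -0.083 0.16;0.102 -0.254 -0.227 0.132 -0.104 0.2;0.102 -0.254 -0.227 0.132 -0.104 0.2;0.102 -0.254 -0.227 0.132 -0.104 0.2;0.102 -0.254 -0.227 0.132 -0.104 0.2;0.102 -0.254 -0.227 0.132 -0.104 0.2'
python3 - <<'E'
from h import *
log(); h=np.array([np.cos(np.radians(80)),np.sin(np.radians(80)),0])
for t,z in((50,.25),):go(*pourpose(np.array([.564,-.072,z])-.02*h,80,t))
E
```

```text
clock: 10.47
tool_pos: [0.5443, -0.1808, 0.4452]
orientation: [164.8, 0.0, 170.1]
force: [0.5, 0.5, -6.0]
opening: 0.0117
gripper_force: 30.0
target [-0.002   0.1532  0.1933  0.1399 -0.      0.0005] turn deg 25 dist 0.07
```

```bash
python3 -m inch '0 0.03 0.04 0.028 0 0;0 0.06 0.08 0.056 0 0;0 0.09 0.12 0.084 0 0;0 0.12 0.16 0.112 0 0;0 0.153 0.193 0.14 0 0;0 0.153 0.193 0.14 0 0'
python3 - <<'E'
from h import *
log(); h=np.array([np.cos(np.radians(80)),np.sin(np.radians(80)),0])
for t,z in((60,.23),(70,.2),(78,.18),(85,.17),(95,.165),(107,.165)):print(t);go(*pourpose(np.array([.564,-.072,z])-.02*h,80,t))
E
```

```text
clock: 10.97
tool_pos: [0.5554, -0.1192, 0.3961]
orientation: [-169.6, -0.5, 170.2]
force: [-0.5, -0.1, -8.6]
opening: 0.0119
gripper_force: 30.0
60
target [-0.0014  0.0848  0.0243  0.0536 -0.0023  0.002 ] turn deg 10 dist 0.03
70
target [-0.0027  0.1918  0.1119  0.1091 -0.0021  0.0022] turn deg 20 dist 0.07
78
target [-0.0037  0.2756  0.18    0.1536 -0.0019  0.0024] turn deg 28 dist 0.10
85
target [-0.0044  0.3435  0.2232  0.1924 -0.0018  0.0025] turn deg 35 dist 0.12
95
target [-0.0053  0.4318  0.2674  0.248  -0.0016  0.0027] turn deg 45 dist 0.15
107
target [-0.0062  0.5258  0.3196  0.3147 -0.0013  0.0029] turn deg 57 dist 0.18
```

```bash
python3 -m inch '0 0.043 0.012 0.027 0 0;0 0.085 0.024 0.054 0 0;0 0.14 0.07 0.08 0 0;0 0.192 0.112 0.109 0 0;0 0.234 0.146 0.131 0 0;0 0.276 0.18 0.154 0 0;0 0.31 0.2 0.173 0 0;0 0.344 0.223 0.192 0 0;0 0.344 0.223 0.192 0 0;0 0.344 0.223 0.192 0 0'
python3 -m inch '0 0 0 0 0 0;0 0 0 0 0 0;0 0 0 0 0 0;0 0 0 0 0 0'
python3 - <<'E'
from h import *
log(); h=np.array([np.cos(np.radians(80)),np.sin(np.radians(80)),0])
for t,z in((90,.165),(95,.165),(100,.165),(107,.165)):print(t);go(*pourpose(np.array([.564,-.072,z])-.02*h,80,t))
a=snapshot('top')[130:330,260:500];b=snapshot('side')[150:350,240:480]
cv2.imwrite('pics/p1.png',cv2.resize(np.hstack([a,b])[:,:,::-1],(800,333)))
E
```

```text
clock: 11.8
tool_pos: [0.5715, -0.0338, 0.3139]
orientation: [-135.3, -0.3, 169.9]
force: [0.1, -0.1, -4.7]
opening: 0.012
gripper_force: 30.0
clock: 12.13
tool_pos: [0.5714, -0.0354, 0.3174]
orientation: [-135.5, 0.1, 169.8]
force: [0.2, 0.4, -5.4]
opening: 0.012
gripper_force: 30.0
90
target [ 0.0032  0.077   0.0017  0.0303 -0.0004 -0.0008] turn deg 5 dist 0.02
95
target [ 0.0033  0.1206 -0.0088  0.0581 -0.0005 -0.0008] turn deg 10 dist 0.04
100
target [ 0.0035  0.165  -0.0156  0.0859 -0.0005 -0.0008] turn deg 15 dist 0.05
107
target [ 0.0036  0.2278 -0.0185  0.1248 -0.0005 -0.0007] turn deg 22 dist 0.07
```

View pics/p1.png

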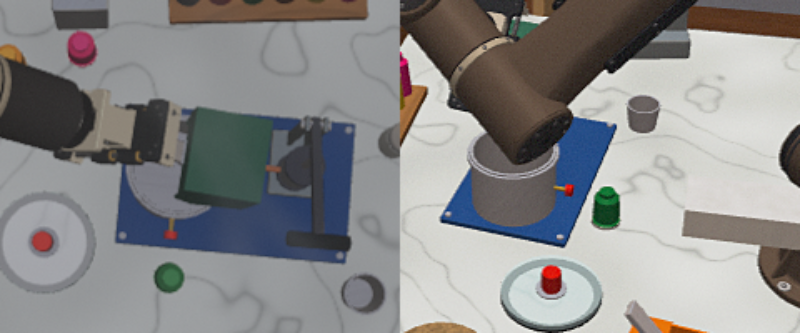

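The top crop shows the lip just pump-side of the pot's centre (crop px (182,155); pot centre about (172,165)), well inside the pot, with nothing outside. I tip on to 107° with a hold.

```bash
python3 -m inch '0 0.077 0.002 0.03 0 0;0 0.12 -0.009 0.058 0 0;0 0.12 -0.009 0.058 0 0;0 0.165 -0.016 0.086 0 0;0 0.165 -0.016 0.086 0 0;0 0.228 -0.018 0.125 0 0;0 0.228 -0.018 0.125 0 0;0 0.228 -0.018 0.125 0 0;0 0.228 -0.018 0.125 0 0;0 0.228 -0.018 0.125 0 0'
python3 -m inch '0 0 -0.04 0 0 0;0 0 0 0 0 0;0 0 -0.04 0 0 0;0 0 0 0 0 0;0 0 -0.04 0 0 0;0 0 0 0 0 0;0 0 0 0 0 0'
python3 - <<'E'
from h import *
log(); h=np.array([np.cos(np.radians(80)),np.sin(np.radians(80)),0])
for t,z in((80,.18),(50,.25),):go(*pourpose(np.array([.564,-.072,z])-.02*h,80,t))
E
```

```text
clock: 13.07
tool_pos: [0.581, 0.0166, 0.2743]
orientation: [-113.1, 0.2, 169.9]
force: [0.3, -0.1, -1.6]
opening: 0.0121
gripper_force: 30.0
clock: 13.65
tool_pos: [0.5801, 0.0159, 0.2734]
orientation: [-113.0, 0.1, 169.9]
force: [-0.0, -0.3, -3.5]
opening: 0.0116
gripper_force: 30.0
target [ 0.0013 -0.242   0.1169 -0.15   -0.0004 -0.0008] turn deg 27 dist 0.08
target [ 3.000e-04 -5.752e-01  2.644e-01 -3.167e-01 -2.000e-04 -9.000e-04] turn deg 57 dist 0.19
```

```bash
cat >> h.py <<'E'
def heft(n=14):
    F=[]
    for i in range(n): snapshot('side'); F.append(get_obs()['force'])
    F=np.array(F); print('force',F.mean(0).round(2),'se',(F.std(0)/n**.5).round(2))
E
python3 -c "
from h import *
heft()"
```

```text
force [ 0.17  0.   -3.07] se [0.12 0.09 0.15]
```

3.07 N reads as empty. Now I return it to upright for the proper heft.

```bash
python3 -m inch '0 -0.12 0.058 -0.075 0 0;0 -0.242 0.117 -0.15 0 0;0 -0.35 0.165 -0.205 0 0;0 -0.46 0.215 -0.26 0 0;0 -0.575 0.264 -0.317 0 0;0 -0.575 0.264 -0.317 0 0;0 -0.575 0.264 -0.317 0 0;0 -0.575 0.264 -0.317 0 0;0 -0.575 0.264 -0.317 0 0;0 -0.575 0.264 -0.317 0 0'
python3 - <<'E'
from h import *
log(); h=np.array([np.cos(np.radians(80)),np.sin(np.radians(80)),0])
go(*pourpose(np.array([.564,-.072,.34])-.02*h,80,2))
E
```

```text
clock: 15.18
tool_pos: [0.5551, -0.1229, 0.4018]
orientation: [-169.9, 0.1, 169.7]
force: [-0.5, 0.2, -3.0]
opening: 0.0118
gripper_force: 30.0
target [-0.0016 -0.3427  0.0057 -0.2672  0.0008 -0.0016] turn deg 48 dist 0.10
```

```bash
python3 -m inch '0 -0.06 0 -0.045 0 0;0 -0.12 0 -0.09 0 0;0 -0.18 0 -0.135 0 0;0 -0.24 0 -0.18 0 0;0 -0.3 0 -0.225 0 0;0 -0.343 0.006 -0.267 0 0;0 -0.343 0.006 -0.267 0 0;0 -0.343 0.006 -0.267 0 0;0 -0.343 0.006 -0.267 0 0;0 -0.343 0.006 -0.267 0 0'
python3 - <<'E'
from h import *
log(); heft(20); o=get_obs(); print(o['clock'],o['tool_pos'],o['orientation'])
go([.52,-.08,.44],frame(-240)[1])
a=snapshot('top')[130:330,260:500]; cv2.imwrite('pics/p2.png',cv2.resize(a[:,:,::-1],(720,600)))
E
```

```text
clock: 16.02
tool_pos: [0.5381, -0.2207, 0.4157]
orientation: [142.2, -0.2, 170.0]
force: [0.9, -0.1, -2.7]
opening: 0.012
gripper_force: 30.0
force [ 0.15  0.3  -2.91] se [0.13 0.09 0.12]
17.0167 [ 0.53833441 -0.22110567  0.41681787] [ 1.42029544e+02 -1.92752692e-03  1.69908828e+02]
target [ 0.1426  0.4042  0.2174 -0.0108  0.1401 -0.1731] turn deg 40 dist 0.14
```

View pics/p2.png

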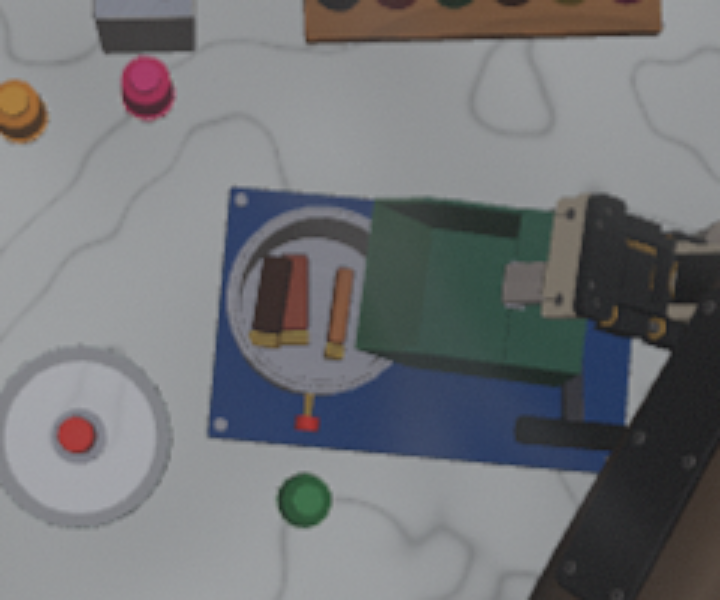

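The scuttle hefts at 2.91 N, so it is empty. The picture shows its inside bare at (450,280) and blanks lying flat in the pot at about (290,300). Before returning, I locate the now-bare mat.

```bash
python3 -m inch '0.02 0.08 0.04 0 0.028 -0.035;0.05 0.16 0.08 -0.002 0.056 -0.07;0.08 0.24 0.13 -0.004 0.084 -0.105;0.11 0.32 0.17 -0.007 0.112 -0.14;0.143 0.404 0.217 -0.011 0.14 -0.173;0.143 0.404 0.217 -0.011 0.14 -0.173;0.143 0.404 0.217 -0.011 0.14 -0.173;0.143 0.404 0.217 -0.011 0.14 -0.173'
python3 - <<'E'
from h import *
log()
go([.5,.05,.43],frame(-195)[1])
T=camera_params('top');S=camera_params('side')
for n,c in(('top',T),('side',S)):
    snapshot(n)
    for t in('mat','lid'):
        for d in cut_out(n,t)[:3]:
            v,u=np.nonzero(d['pixels'])
            if len(u): 
                (cx,cy),r,_=cv2.fitEllipse(cv2.convexHull(np.c_[u,v].astype(np.int32))); print(n,t,round(d['p'],2),(cx,cy),np.round(r),ray(c,(cx,cy),.003 if t=='mat' else .015).round(3))
for p in ([.607,.348,.003],): print(proj(T,p),proj(S,p))
E
```

```text
clock: 17.73
tool_pos: [0.5205, -0.0793, 0.4394]
orientation: [139.9, -0.0, -150.0]
force: [0.3, -0.7, -2.0]
opening: 0.0114
gripper_force: 30.0
target [-0.1561  0.2919  0.2862  0.0003  0.1607 -0.1916] turn deg 45 dist 0.13
top mat 0.59 (408.196533203125, 235.9681854248047) [116. 160.] [ 0.558 -0.197  0.003]
top mat 0.56 (221.74087524414062, 224.27401733398438) [61. 62.] [0.604 0.333 0.003]
top mat 0.24 (265.99578857421875, 166.49237060546875) [20. 23.] [0.768 0.204 0.003]
top lid 0.66 (286.4004821777344, 274.94000244140625) [60. 61.] [0.455 0.149 0.015]
side mat 0.73 (261.8017883300781, 368.87310791015625) [51. 66.] [0.607 0.345 0.003]
side lid 0.92 (330.19744873046875, 325.92938232421875) [47. 62.] [0.459 0.168 0.015]
side lid 0.33 (310.8682556152344, 426.49102783203125) [58. 94.] [0.444 0.504 0.015]
side lid 0.29 (326.3670349121094, 176.66432189941406) [57. 86.] [ 0.618 -0.629  0.015]
[[216.33583435 223.1993682 ]] [[261.58096314 369.89184379]]
```

```bash
python3 -m inch '-0.03 0.06 0.057 0 0.032 -0.038;-0.06 0.12 0.115 0 0.064 -0.077;-0.09 0.18 0.17 0 0.096 -0.115;-0.12 0.24 0.23 0 0.128 -0.153;-0.156 0.292 0.286 0 0.161 -0.192;-0.156 0.292 0.286 0 0.161 -0.192;-0.156 0.292 0.286 0 0.161 -0.192;-0.156 0.292 0.286 0 0.161 -0.192'
python3 -c "
from h import *
log();go([.5,.2,.43],frame(-150)[1])"
```

```text
clock: 18.7
tool_pos: [0.4995, 0.051, 0.4299]
orientation: [139.9, 0.0, -104.7]
force: [-0.3, -1.0, -3.6]
opening: 0.0119
gripper_force: 30.0
target [-4.810e-01  9.510e-02  8.000e-02  3.000e-04  1.599e-01 -1.900e-01] turn deg 45 dist 0.15
```

```bash
python3 -m inch '-0.1 0.02 0.016 0 0.032 -0.038;-0.19 0.04 0.03 0 0.064 -0.076;-0.29 0.06 0.05 0 0.096 -0.114;-0.385 0.08 0.065 0 0.128 -0.152;-0.481 0.095 0.08 0 0.16 -0.19;-0.481 0.095 0.08 0 0.16 -0.19;-0.481 0.095 0.08 0 0.16 -0.19;-0.481 0.095 0.08 0 0.16 -0.19'
python3 -c "
from h import *
log();go([.55,.3,.43],frame(-110)[1])"
```

```text
clock: 19.37
tool_pos: [0.5001, 0.1994, 0.4302]
orientation: [140.0, -0.0, -60.1]
force: [0.1, -1.4, -2.7]
opening: 0.0117
gripper_force: 30.0
target [-2.079e-01 -2.388e-01 -1.996e-01  1.000e-04  1.432e-01 -1.709e-01] turn deg 40 dist 0.11
```

```bash
python3 -m inch '-0.05 -0.06 -0.05 0 0.036 -0.043;-0.1 -0.12 -0.1 0 0.072 -0.086;-0.155 -0.18 -0.15 0 0.107 -0.128;-0.208 -0.239 -0.2 0 0.143 -0.171;-0.208 -0.239 -0.2 0 0.143 -0.171;-0.208 -0.239 -0.2 0 0.143 -0.171;-0.208 -0.239 -0.2 0 0.143 -0.171'
python3 -c "
from h import *
log();go([.594,.395,.25],frame(-74.5)[1])"
```

```text
clock: 19.95
tool_pos: [0.5503, 0.2989, 0.4304]
orientation: [140.1, 0.0, -20.0]
force: [0.3, -0.7, -2.6]
opening: 0.0116
gripper_force: 30.0
target [ 2.740e-02 -6.551e-01  2.358e-01 -3.000e-04  1.267e-01 -1.511e-01] turn deg 35 dist 0.21
```

```bash
python3 -m inch '0.004 -0.1 0.034 0 0.018 -0.022;0.008 -0.19 0.067 0 0.036 -0.043;0.012 -0.28 0.1 0 0.054 -0.065;0.016 -0.37 0.135 0 0.072 -0.086;0.02 -0.47 0.17 0 0.09 -0.108;0.024 -0.56 0.2 0 0.108 -0.13;0.027 -0.655 0.236 0 0.127 -0.151;0.027 -0.655 0.236 0 0.127 -0.151;0.027 -0.655 0.236 0 0.127 -0.151;0.027 -0.655 0.236 0 0.127 -0.151'
python3 -c "
from h import *
log();go([.594,.392,.156],frame(-74.5)[1]);go([.594,.392,.1455],frame(-74.5)[1])"
```

```text
clock: 20.78
tool_pos: [0.5952, 0.3931, 0.2518]
orientation: [140.1, -0.1, 15.0]
force: [0.4, -0.2, -2.7]
opening: 0.0119
gripper_force: 30.0
target [-0.0057 -0.2027  0.2466 -0.0006  0.0011 -0.0025] turn deg 1 dist 0.10
target [-0.0058 -0.2251  0.2734 -0.0006  0.0011 -0.0025] turn deg 1 dist 0.11
```

```bash
python3 -m inch '0 -0.05 0.06 0 0 0;0 -0.1 0.12 0 0 0;0 -0.15 0.18 0 0 0;0 -0.19 0.23 0 0 0;0 -0.203 0.247 0 0 0;0 -0.203 0.247 0 0 0;0 -0.203 0.247 0 0 0';python3 -m inch '0 -0.005 0.006 0 0 0;0 -0.01 0.012 0 0 0;0 -0.015 0.018 0 0 0;0 -0.018 0.022 0 0 0;0 -0.018 0.022 0 0 0;0 -0.018 0.022 0 0 0'
python3 -c "
from h import *
heft(5)"
```

```text
clock: 21.37
tool_pos: [0.5956, 0.3937, 0.1561]
orientation: [140.1, -0.1, 15.3]
force: [-0.4, 0.3, -2.3]
opening: 0.0115
gripper_force: 30.0
clock: 21.87
tool_pos: [0.595, 0.3946, 0.1474]
orientation: [140.0, -0.1, 15.5]
force: [0.5, 2.7, 5.3]
opening: 0.0118
gripper_force: 30.0
force [0.37 2.76 5.71] se [0.05 0.11 0.11]
```

Contact made. Release and back off.

```bash
python3 -m inch '0 0.003 -0.004 0 0 0;0 0.003 -0.004 0 0 0;0 0.003 -0.004 0 0 0;0 0.003 -0.004 0 0 0;0 0.003 -0.004 0 0 0;0 0.003 -0.004 0 0 0;0 0.003 -0.004 0 0 0;0 0.003 -0.004 0 0 0' -1;python3 -m inch '0 0 -0.1 0 0 0;0 0 -0.2 0 0 0;0 0 -0.3 0 0 0;0 0 -0.4 0 0 0;0 0 -0.5 0 0 0;0 0 -0.5 0 0 0;0 0 -0.5 0 0 0'
python3 - <<'E'
from h import *
log()
for n in('top','side'):
    im=snapshot(n);cv2.imwrite(f'pics/{n}2.png',im[:,:,::-1])
    for t in('scuttle','scuttle_grip','scuttle_spout','lid','lid_knob','pot_mouth'):
        print(n,t,[(round(d['p'],2),[round(float(x),1) for x in d['uv']]) for d in landmark_of(n,t)][:2])
PP=fit()[0];q=get_obs()['joint_pos']
for yaw in(60,30,0,-30,-60,-90,120,90):
    Rm=R.from_euler('xyz',[180,0,yaw],degrees=True)
    q1,e=ik(np.array([.456,.155,.25]),Rm,q,PP); q2,e2=ik(np.array([.564,-.072,.3]),Rm,q1,PP); q3,e3=ik(np.array([.447,-.266,.3]),Rm,q2,PP)
    print(yaw,q1.round(),e<2e-3,q2.round(),e2<2e-3,q3.round(),e3<2e-3)
E
```

```text
clock: 22.78
tool_pos: [0.5944, 0.3938, 0.1471]
orientation: [140.0, 0.0, 15.4]
force: [1.3, 0.0, -0.4]
opening: 0.0596
gripper_force: 0.0
clock: 23.37
tool_pos: [0.5685, 0.4883, 0.263]
orientation: [140.1, -0.1, 15.5]
force: [1.3, 0.4, -1.1]
opening: 0.0875
gripper_force: 0.0
top scuttle [(0.98, [220.3, 354.4]), (0.78, [226.4, 213.5])]
top scuttle_grip [(0.87, [209.3, 336.9]), (0.79, [193.7, 211.7])]
top scuttle_spout [(0.7, [207.9, 388.8]), (0.64, [251.9, 201.0])]
top lid [(0.78, [284.0, 276.9]), (0.68, [452.1, 205.2])]
top lid_knob [(0.85, [285.4, 276.5])]
top pot_mouth [(0.9, [367.4, 227.4])]
side scuttle [(0.7, [405.0, 390.1])]
side scuttle_grip []
side scuttle_spout [(0.85, [439.5, 380.7])]
side lid [(0.68, [329.5, 324.5])]
side lid_knob [(0.59, [329.4, 314.0]), (0.59, [314.5, 257.8])]
side pot_mouth [(0.93, [307.1, 237.8])]
60 [ 42.   1. -21.   0. -68. 108.] True [ 12.   8.  -6.   0. -75. 138.] True [ -9.   3. -12.   0. -75. 159.] True
30 [ 42.   1. -21.   0. -68.  78.] True [ 12.   8.  -6.   0. -75. 108.] True [ -9.   3. -12.   0. -75. 129.] True
0 [ 42.   1. -21.   0. -68.  48.] True [ 12.   8.  -6.   0. -75.  78.] True [ -9.   3. -12.   0. -75.  99.] True
-30 [ 42.   1. -21.  -0. -68.  18.] True [ 12.   8.  -6.   0. -75.  48.] True [ -9.   3. -12.   0. -75.  69.] True
-60 [ 42.   1. -21.  -0. -68. -12.] True [ 12.   8.  -6.   0. -75.  18.] True [ -9.   3. -12.   0. -75.  39.] True
-90 [ 42.   1. -21.  -0. -68. -42.] True [ 12.   8.  -6.   0. -75. -12.] True [ -9.   3. -12.   0. -75.   9.] True
120 [ 42.   1. -21.   0. -68. 168.] True [ 23.   3. -18.  11. -68. 174.] False [ 13.  -8. -37.  22. -60. 174.] False
90 [ 42.   1. -21.   0. -68. 138.] True [ 12.   8.  -6.   0. -75. 168.] True [ -1.   0. -18.   7. -71. 174.] False
```

View pics/top2.png

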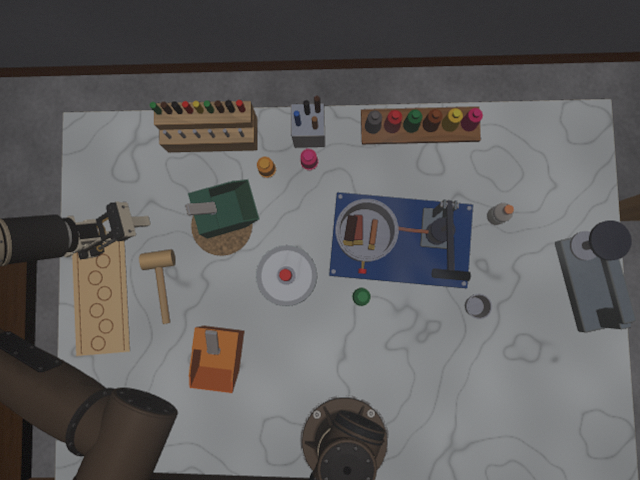

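The scuttle now stands further up and right, at (225,212) against (214,224) before, so it was knocked after release. I'll measure how far it lies from the mat once the arm is clear. The blanks are in the pot at (360,232). Now to the lid.

```bash
python3 - <<'E'
from h import *
T=camera_params('top')
for uv,z in(((226.4,213.5),.003),((193.7,211.7),.161),((251.9,201),.073)): print(ray(T,uv,z).round(3))
go([.5,.35,.38],R.from_euler('xyz',[180,0,-15],degrees=True))
E
```

```text
[0.634 0.319 0.003]
[0.617 0.375 0.161]
[0.657 0.236 0.073]
target [-0.3423  0.5425 -0.0579  0.2168 -0.059   0.162 ] turn deg 50 dist 0.19
```

```bash
python3 -m inch '-0.07 0.11 -0.15 0 0 0;-0.14 0.22 -0.15 0.03 -0.01 0.02;-0.21 0.33 -0.12 0.07 -0.02 0.05;-0.28 0.44 -0.09 0.11 -0.03 0.08;-0.342 0.542 -0.058 0.15 -0.04 0.11;-0.342 0.542 -0.058 0.19 -0.05 0.14;-0.342 0.542 -0.058 0.217 -0.059 0.162;-0.342 0.542 -0.058 0.217 -0.059 0.162;-0.342 0.542 -0.058 0.217 -0.059 0.162;-0.342 0.542 -0.058 0.217 -0.059 0.162'
python3 -c "
from h import *
log();go([.42,.17,.30],R.from_euler('xyz',[180,0,-30],degrees=True))"
```

```text
clock: 24.9
tool_pos: [0.5003, 0.3485, 0.3821]
orientation: [-179.8, -0.1, -15.1]
force: [0.1, 0.5, -0.4]
opening: 0.0878
gripper_force: 0.0
target [-1.039e-01  6.453e-01  2.713e-01 -1.200e-03 -3.000e-04  8.280e-02] turn deg 15 dist 0.21
```

```bash
python3 -m inch '-0.104 0.645 0.271 0 0 0.083;-0.104 0.645 0.271 0 0 0.083;-0.104 0.645 0.271 0 0 0.083;-0.104 0.645 0.271 0 0 0.083;-0.104 0.645 0.271 0 0 0.083;-0.104 0.645 0.271 0 0 0.083;-0.104 0.645 0.271 0 0 0.083;-0.104 0.645 0.271 0 0 0.083;-0.104 0.645 0.271 0 0 0.083'
python3 - <<'E'
from h import *
log(); V={}
for n in('wrist','top','side'):
    c=camera_params(n); im=snapshot(n); cv2.imwrite(f'pics/{n}3.png',im[:,:,::-1])
    hsv=cv2.cvtColor(im,cv2.COLOR_RGB2HSV); 
    for t in('lid','lid_knob'):
        for d in landmark_of(n,t)[:2]:print(n,t,round(d['p'],2),np.round(d['uv'],1))
    m=((hsv[:,:,0]<6)|(hsv[:,:,0]>174))&(hsv[:,:,1]>170)&(hsv[:,:,2]>70)
    k=cv2.connectedComponentsWithStats(m.astype(np.uint8))
    print(n,[(k[2][i].tolist(),k[3][i].round(1)) for i in np.argsort(-k[2][1:,4])[:4]+1])
    for d in cut_out(n,'scuttle')[:2]: print('scut',round(d['p'],2),np.round(d['rect']))
    for t in('scuttle','scuttle_spout'): print([(round(d['p'],2),np.round(d['uv'],1)) for d in landmark_of(n,t)[:2]])
E
```

```text
clock: 25.65
tool_pos: [0.4205, 0.1726, 0.2987]
orientation: [180.0, -0.0, -29.8]
force: [0.1, 0.2, -0.2]
opening: 0.0875
gripper_force: 0.0
wrist lid 0.76 [319.7 152.9]
wrist lid_knob 0.84 [319.2 154.9]
wrist [([305, 142, 30, 32, 766], array([319.3, 157.4])), ([507, 26, 25, 21, 318], array([519. ,  36.3]))]
scut 0.67 [194. 304. 143. 129.]
scut 0.59 [  0.   4. 168. 176.]
[(0.72, array([279.5, 368.6]))]
[]
top lid 0.58 [285.1 275.9]
top lid_knob 0.66 [284.  275.1]
top [([280, 270, 11, 10, 55], array([284.4, 274.2])), ([389, 111, 12, 12, 50], array([396.3, 114.7])), ([236, 100, 6, 6, 27], array([238.8, 102.7])), ([182, 102, 7, 5, 25], array([184.8, 104. ]))]
scut 0.9 [210. 326.  34.  65.]
scut 0.63 [186. 179.  73.  61.]
[(0.92, array([219.4, 352.4])), (0.89, array([227.5, 212.2]))]
[(0.81, array([207.6, 389.7])), (0.64, array([256.5, 198.5]))]
side lid 0.78 [329.1 327.8]
side lid 0.22 [381.  224.6]
side lid_knob 0.79 [326.8 313.7]
side [([212, 215, 16, 30, 217], array([220.6, 227.8])), ([325, 310, 12, 16, 157], array([330.6, 317.4])), ([133, 307, 11, 20, 125], array([138.6, 316.3])), ([156, 272, 10, 19, 102], array([161.1, 280.2]))]
scut 0.96 [221. 316.  52.  66.]
scut 0.58 [367. 329.  78.  83.]
[(0.89, array([247.8, 359. ]))]
[(0.93, array([250.8, 318.7])), (0.78, array([437.8, 379. ]))]
```

View pics/wrist3.png

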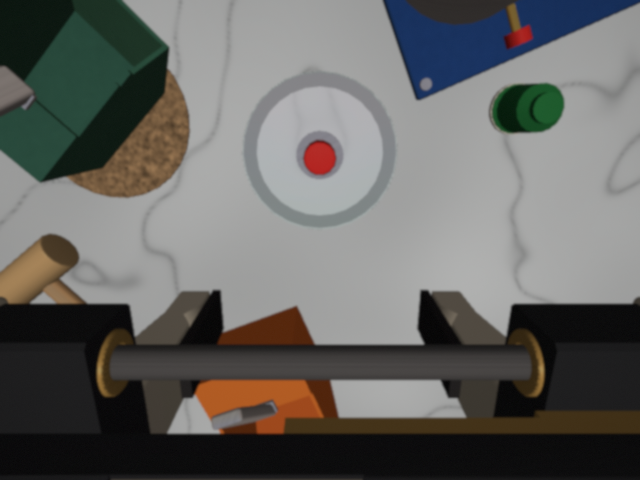

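The wrist view shows the lid circle centred at (320,149) with the red knob at (320,157), and the knocked scuttle at the upper left, still partly on the mat.

```bash
python3 - <<'E'
from h import *
W,T,S=[camera_params(n) for n in('wrist','top','side')]
print('knob', tri([(W,(319.3,157)),(T,(284.4,274.2)),(S,(330.6,317.4))]))
print('lid',tri([(W,(320,149.5)),(T,(285.1,275.9)),(S,(329.1,327.8))]))
im=cv2.imread('pics/wrist3.png',0)
c=cv2.HoughCircles(cv2.medianBlur(im,5),cv2.HOUGH_GRADIENT,1.5,50,param1=80,param2=40,minRadius=60,maxRadius=90); print(c)
for uv,z in(((320,149.5),.015),((319.5,156.5),.055)): print(ray(W,uv,z).round(4))
print('scuttle',tri([(T,(227.5,212.2)),(S,(247.8,359))]),tri([(T,(256.5,198.5)),(S,(250.8,318.7))]))
m=cv2.imread('pics/wrist3.png')
g=cv2.inRange(cv2.cvtColor(m,cv2.COLOR_BGR2HSV),(8,90,30),(22,230,200));g[:,200:]=0;g[230:]=0
v,u=np.nonzero(g); P=np.array([ray(W,(a,b),.003)[:2] for a,b in zip(u[::20],v[::20])]); d=[np.linalg.norm(P-c,axis=1).max() for c in ([.605,.338],)]; print(len(P),P.min(0),P.max(0),d)
r=lambda c:np.sort(np.linalg.norm(P-c,axis=1))
E
```

```text
knob (array([0.45784747, 0.15313325, 0.03347176]), [array([-2.3, -1. ]), array([ 0.1, -0.7]), array([0.9, 0. ])])
lid (array([ 0.45903751,  0.153376  , -0.00713495]), [array([-3.4,  2.3]), array([ 0.5, -2.2]), array([1.9, 0.1])])
[[[318.75 149.25  76.5 ]
  [117.75 122.25  74.1 ]]]
[0.4608 0.1477 0.015 ]
[0.4579 0.15   0.055 ]
scuttle (array([0.64598551, 0.31758881, 0.00200261]), [array([-0.5, -2.7]), array([2.6, 0.4])]) (array([0.66653261, 0.22552814, 0.05945486]), [array([-0.1, -0.3]), array([0.3, 0. ])])
317 [0.51947386 0.2481725 ] [0.61256717 0.41222105] [np.float64(0.09029482847184069)]
```

```bash
cat > scut.py <<'E'
from h import *
from scipy.optimize import minimize
def fitscut(files,x0=(.638,.315,-73)):
    cams={n:camera_params(n) for n in files}; masks={}
    for n,f in files.items():
        hsv=cv2.cvtColor(cv2.imread(f),cv2.COLOR_BGR2HSV); g=cv2.inRange(hsv,(65,60,15),(95,255,200))
        c=proj(cams[n],[x0[0],x0[1],.05])[0]; w=np.zeros_like(g); cv2.circle(w,tuple(int(a) for a in c),60,255,-1); g&=w
        k=cv2.connectedComponentsWithStats(cv2.morphologyEx(g,cv2.MORPH_OPEN,np.ones((3,3))))
        i=np.argmax(k[2][1:,4])+1; hull=cv2.convexHull(np.argwhere(k[1]==i)[:,::-1].astype(np.int32))
        masks[n]=cv2.fillConvexPoly(np.zeros((1920,2560),np.uint8),(hull*4+2).astype(np.int32),1)
    M=np.array([[x,y*.058,z] for x,z in((-.08,0),(.034,0),(.083,.07),(-.08,.106),(-.024,.106)) for y in(-1,1)])
    def cost(p):
        s=0
        for n,m in masks.items():
            P=R.from_euler('z',p[2],degrees=True).apply(M)+[p[0],p[1],.003]
            h=cv2.convexHull(((proj(cams[n],P)+.5)*4).astype(np.float32)); a=cv2.fillConvexPoly(np.zeros_like(m),h.astype(np.int32),1)
            s+=1-(a&m).sum()/(a|m).sum()
        return s
    r=minimize(cost,x0,method='Nelder-Mead',options=dict(initial_simplex=np.array(x0)+np.array([[0,0,0],[.02,0,0],[0,.02,0],[0,0,8]]),xatol=3e-4,fatol=1e-4)); return r.x,r.fun
if __name__=='__main__':
    print('start',fitscut({'top':'pics/top0.png','side':'pics/side0.png'},(.607,.348,-74)))
    print('now',fitscut({'top':'pics/top3.png','side':'pics/side3.png'}))
    for n in('top','side'): print(n,fitscut({n:f'pics/{n}3.png'}))
    W=camera_params('wrist'); m=cv2.imread('pics/wrist3.png'); c=cv2.cvtColor(m,cv2.COLOR_BGR2HSV)
    print('mat',ray(W,(117.75,122.25),.003))
E
python3 scut.py; python3 -c "
from h import *
go([.4585,.1515,.13],R.from_euler('xyz',[180,0,-30],degrees=True));go([.4585,.1515,.027],R.from_euler('xyz',[180,0,-30],degrees=True))"
```

```text
start (array([  0.60966558,   0.34977877, -72.17034231]), np.float64(0.9329065954512322))
now (array([  0.64676839,   0.3182898 , -73.2488668 ]), np.float64(0.41242064477133245))
top (array([  0.64298179,   0.32070035, -85.9764553 ]), np.float64(0.3639335854862491))
side (array([  0.6467279 ,   0.31777552, -73.73087155]), np.float64(0.040163015792154866))
mat [0.59704954 0.32716602 0.003     ]
target [ 1.448e-01 -6.700e-03  5.618e-01 -2.000e-04  1.000e-04  4.000e-04] turn deg 0 dist 0.17
target [ 1.449e-01 -6.600e-03  9.051e-01 -2.000e-04  1.000e-04  4.000e-04] turn deg 0 dist 0.27
```

Side-view fit puts the scuttle origin at (0.647, 0.318), about 46 mm from the mat centre; I will recentre it after pumping. Now I grasp the lid.

```bash
python3 -m inch '0.145 -0.006 0.1 0 0 0;0.145 -0.006 0.2 0 0 0;0.145 -0.006 0.32 0 0 0;0.145 -0.006 0.44 0 0 0;0.145 -0.006 0.56 0 0 0;0.145 -0.006 0.68 0 0 0;0.145 -0.006 0.78 0 0 0;0.145 -0.006 0.86 0 0 0;0.145 -0.006 0.912 0 0 0;0.145 -0.006 0.912 0 0 0' -1; python3 -m inch '0 0 0 0 0 0;0 0 0 0 0 0;0 0 0 0 0 0;0 0 0 0 0 0;0 0 0 0 0 0;0 0 0 0 0 0;0 0 0 0 0 0;0 0 0 0 0 0;0 0 0 0 0 0;0 0 0 0 0 0' 1;  python3 -m inch '0 0 0 0 0 0;0 0 0 0 0 0;0 0 -0.1 0 0 0;0 0 -0.2 0 0 0;0 0 -0.4 0 0 0;0 0 -0.6 0 0 0;0 0 -0.7 0 0 0;0 0 -0.75 0 0 0;0 0 -0.75 0 0 0;0 0 -0.75 0 0 0'
python3 -c "
from h import *
log();heft(6);go([.564,-.072,.25],R.from_euler('xyz',[180,0,-30],degrees=True))"
```

```text
clock: 27.38
tool_pos: [0.4566, 0.1499, 0.0218]
orientation: [179.7, 0.1, -30.0]
force: [0.4, 0.3, 0.1]
opening: 0.088
gripper_force: 0.0
clock: 28.22
tool_pos: [0.4585, 0.1514, 0.025]
orientation: [-180.0, 0.0, -29.9]
force: [-1.4, 0.2, 2.2]
opening: 0.0331
gripper_force: 30.0
clock: 29.05
tool_pos: [0.4588, 0.1519, 0.2514]
orientation: [-179.7, -0.0, -29.9]
force: [-0.7, -0.1, -5.6]
opening: 0.0336
gripper_force: 30.0
force [-0.43 -0.15 -4.73] se [0.19 0.23 0.35]
target [ 6.776e-01  4.667e-01 -6.100e-03  9.000e-04  5.000e-04  3.000e-04] turn deg 0 dist 0.25
```

```bash
python3 - <<'E'
from h import *
T,S=camera_params('top'),camera_params('side')
print(tri([(T,(367.2,229.2)),(S,(308.7,238.6))]))
for f,s in(('pics/top3.png',4),('pics/top2.png',4)):
    im=cv2.imread(f,0)[170:290,300:440]; im=cv2.resize(im,None,fx=4,fy=4,interpolation=cv2.INTER_CUBIC)
    c=cv2.HoughCircles(cv2.GaussianBlur(im,(9,9),2),cv2.HOUGH_GRADIENT,1,8,param1=60,param2=25,minRadius=105,maxRadius=140)
    for x in c[0][:5]:
        uv=(x[:2]+.5)/4-.5+[300,170]; print(uv,x[2]/4,ray(T,uv,.13).round(4))
# side: rim ellipse; compare projected rim
P=lambda X,r:[[X[0]+r*np.cos(a),X[1]+r*np.sin(a),.13] for a in np.linspace(0,2*np.pi,200)]
def over(n,f,X,sl,out):
    im=cv2.imread(f);
    im=cv2.resize(im,None,fx=4,fy=4,interpolation=cv2.INTER_CUBIC)
    for r,col in((.078,(0,0,255)),(.072,(0,255,0))):
        cv2.polylines(im,[((proj(camera_params(n),P(X,r))+.5)*4).astype(np.int32).reshape(-1,1,2)],True,col,1)
    return im[sl[0]*4:sl[1]*4,sl[2]*4:sl[3]*4]
X=(.565,-.070)
a=over('top','pics/top3.png',X,(180,280,320,420),0);b=over('side','pics/side3.png',X,(210,310,260,360),0)
cv2.imwrite('pics/ov.png',np.hstack([a,b]))
E
```

```text
(array([ 0.56712074, -0.07330185,  0.12669895]), [array([-0.1, -0.6]), array([0.5, 0.1])])
[366.5  229.75] 31.625 [ 0.5636 -0.0714  0.13  ]
[368.25 231.  ] 29.475 [ 0.5602 -0.0759  0.13  ]
[364.5  228.75] 29.6 [ 0.5664 -0.0663  0.13  ]
[364.75 230.75] 29.275 [ 0.5611 -0.0668  0.13  ]
[367.75 228.  ] 33.15 [ 0.5682 -0.0748  0.13  ]
[366.5  229.75] 31.75 [ 0.5636 -0.0714  0.13  ]
[364.5  228.75] 29.625 [ 0.5664 -0.0663  0.13  ]
[368.5  230.75] 29.375 [ 0.5609 -0.0766  0.13  ]
[368.  227.5] 33.7 [ 0.5695 -0.0755  0.13  ]
[364.   232.75] 31.525 [ 0.5558 -0.0647  0.13  ]
```

View pics/ov.png

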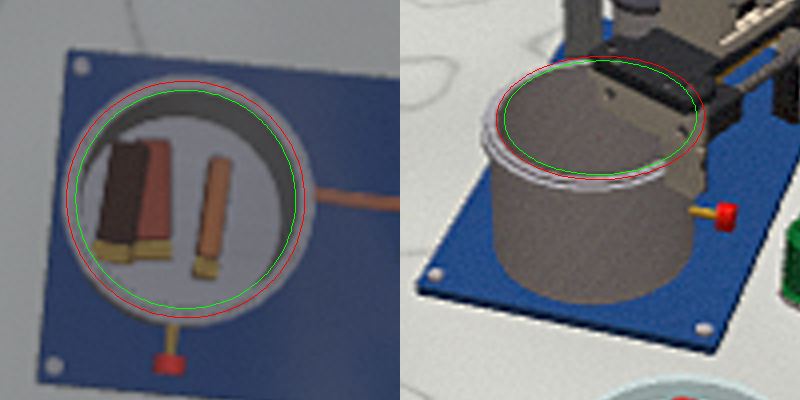

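```bash
python3 -m inch '0.1 0.07 0 0 0 0;0.2 0.14 0 0 0 0;0.3 0.21 0 0 0 0;0.4 0.28 0 0 0 0;0.5 0.35 0 0 0 0;0.6 0.42 0 0 0 0;0.684 0.468 0 0 0 0;0.684 0.468 0.1 0 0 0;0.684 0.468 0.21 0 0 0;0.684 0.468 0.21 0 0 0';python3 -m inch '0 0 0 0 0 0;0 0 0 0 0 0;0 0 0 0 0 0'
python3 - <<'E'
from h import *
o=log();print(o['tool_pos'],o['orientation']);go([.566,-.072,.157],R.from_euler('xyz',[180,0,-30],degrees=True))
z=o['tool_pos'][2]-.025
ims=[]
for n,s in(('top',(180,280,320,420)),('side',(190,290,260,360)),('wrist',(0,480,0,640))):
    im=snapshot(n);cv2.imwrite(f'pics/{n}4.png',im[:,:,::-1]);c=camera_params(n)
    if n=='wrist': continue
    im=cv2.resize(im[:,:,::-1],None,fx=4,fy=4,interpolation=cv2.INTER_CUBIC)
    for r,zz,col in((.083,.128,(0,0,255)),(.086,z+.015,(0,255,255))):
        q=[[o['tool_pos'][0]+r*np.cos(a),o['tool_pos'][1]+r*np.sin(a),zz] for a in np.linspace(0,6.3,200)]
        cv2.polylines(im,[((proj(c,q)+.5)*4).astype(np.int32).reshape(-1,1,2)],True,col,1)
    ims.append(im[s[0]*4:s[1]*4,s[2]*4:s[3]*4])
cv2.imwrite('pics/ov2.png',np.hstack(ims))
E
```

```text
clock: 30.18
tool_pos: [0.5617, -0.0736, 0.1791]
orientation: [179.7, 0.6, -30.1]
force: [-2.4, 0.5, -6.0]
opening: 0.0336
gripper_force: 30.0
clock: 30.43
tool_pos: [0.5675, -0.0724, 0.1889]
orientation: [-179.9, -0.1, -29.9]
force: [-1.0, 0.2, -3.4]
opening: 0.0335
gripper_force: 30.0
[ 0.56754712 -0.07237251  0.188881  ] [-1.79899524e+02 -1.39592140e-01 -2.98632604e+01]
target [-0.0053  0.0017  0.1063 -0.0006 -0.0008  0.0008] turn deg 0 dist 0.03
```

View pics/ov2.png

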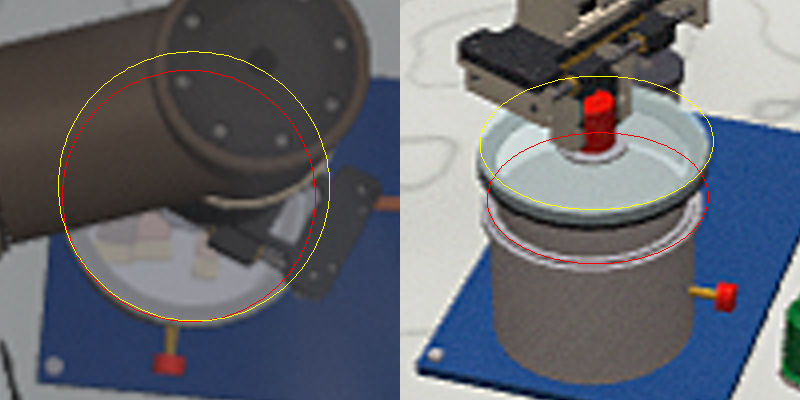

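The side half shows the lid at (595,150) directly over the flange at (593,205); each is off its predicted outline by about the same 1 px, so it is centred within about 3 mm. Lower it.

```bash
python3 -m inch '0 0 0.03 0 0 0;0 0 0.06 0 0 0;0 0 0.09 0 0 0;0 0 0.1 0 0 0;0 0 0.107 0 0 0;0 0 0.111 0 0 0;0 0 0.113 0 0 0;0 0 0.113 0 0 0;0 0 0.113 0 0 0'; python3 -c "
from h import *
heft(5);print(get_obs()['tool_pos'])"
```

```text
clock: 31.33
tool_pos: [0.5651, -0.0727, 0.155]
orientation: [180.0, 0.0, -29.9]
force: [-13.1, 5.0, 19.2]
opening: 0.0334
gripper_force: 30.0
force [-13.03   5.06  19.21] se [0.16 0.17 0.15]
[ 0.56507942 -0.07273691  0.15498722]
```

```bash
python3 -m inch '-0.003 0 -0.003 0 0 0;-0.006 0.002 -0.006 0 0 0;-0.006 0.002 -0.006 0 0 0;-0.006 0.002 -0.006 0 0 0'; python3 -m inch '0 0 0 0 0 0;0 0 0 0 0 0;0 0 0 0 0 0;0 0 0 0 0 0;0 0 0 0 0 0;0 0 0 0 0 0;0 0 0 0 0 0;0 0 0 0 0 0;0 0 0 0 0 0;0 0 0 0 0 0' -1; python3 -m inch '0 0 -0.1 0 0 0;0 0 -0.2 0 0 0;0 0 -0.3 0 0 0;0 0 -0.4 0 0 0;0 0 -0.5 0 0 0;-0.2 0.05 -0.5 0 0 0;-0.3 0.1 -0.5 0 0 0;-0.35 0.15 -0.5 0 0 0;-0.35 0.15 -0.5 0 0 0;-0.35 0.15 -0.5 0 0 0'
python3 - <<'E'
from h import *
o=log();print(o['tool_pos'])
ims=[]
for n,s in(('top',(180,280,320,420)),('side',(190,290,260,360)),('wrist',None)):
    im=snapshot(n);cv2.imwrite(f'pics/{n}5.png',im[:,:,::-1])
    print(n,[(t,round(d['p'],2),np.round(d['uv'],1)) for t in('lid','lid_knob','pump_grip','pump_pivot') for d in landmark_of(n,t)[:1]])
    if s: ims.append(cv2.resize(im[s[0]:s[1],s[2]:s[3],::-1],(400,400),interpolation=cv2.INTER_CUBIC))
cv2.imwrite('pics/ov3.png',np.hstack(ims))
E
```

```text
clock: 31.92
tool_pos: [0.5646, -0.0724, 0.1551]
orientation: [-180.0, -0.0, -29.9]
force: [-2.5, 1.0, 5.5]
opening: 0.0334
gripper_force: 30.0
clock: 32.75
tool_pos: [0.5643, -0.0724, 0.1547]
orientation: [-180.0, 0.0, -29.9]
force: [-0.2, -1.1, -0.4]
opening: 0.087
gripper_force: 0.0
clock: 33.58
tool_pos: [0.4498, -0.0591, 0.3059]
orientation: [-179.9, -0.1, -29.9]
force: [0.1, -0.4, 0.6]
opening: 0.0874
gripper_force: 0.0
[ 0.44983669 -0.05913073  0.30588963]
top [('lid', 0.84, array([365.7, 230.9])), ('lid_knob', 0.84, array([366.4, 228.4])), ('pump_grip', 0.8, array([449.3, 273.3])), ('pump_pivot', 0.85, array([448.8, 203.7]))]
side [('lid', 0.72, array([306.6, 236.9])), ('lid_knob', 0.64, array([310.6, 228.4])), ('pump_grip', 0.5, array([358.3, 174. ])), ('pump_pivot', 0.9, array([303.1, 185.6]))]
wrist [('lid', 0.73, array([262.8,  85.2])), ('lid_knob', 0.96, array([254.8,  83.4]))]
```

View pics/ov3.png

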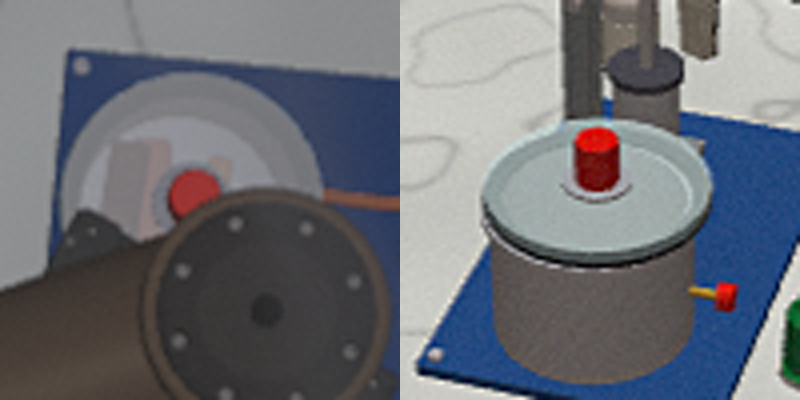

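The lid lies flat and centred: the lid spans side crop px 481–712 and the pot wall 490–694. Now the pump geometry.

```bash
python3 - <<'E'
from h import *
T,S=camera_params('top'),camera_params('side')
g=tri([(T,(450,272.5)),(S,(358.5,174.5))]);p=tri([(T,(449,204)),(S,(304,186.5))]);print(g,p)
piv=np.array(p[0]);piv[2]=.18; d=g[0]-piv; print('len',np.linalg.norm(d),'el',np.degrees(np.arctan2(d[2],np.hypot(d[0],d[1]))),'az',np.degrees(np.arctan2(d[1],d[0])))
PP=fit()[0];q=get_obs()['joint_pos']
for psi in(-4.7,):
  u=-np.array([np.cos(np.radians(psi)),np.sin(np.radians(psi)),0])
  for y in(-30,-90,90,0):
    qq=q
    for el in(25,0,-25,-29):
      G=piv+.2*(u*np.cos(np.radians(el))+np.array([0,0,np.sin(np.radians(el))])); 
      Rm=R.from_euler('xyz',[180,0,y+psi],degrees=True); qq,e=ik(G+[0,0,.011],Rm,qq,PP); print(y,el,G.round(3),qq.round(),round(e,4))
E
```

```text
(array([ 0.44530635, -0.25913951,  0.2547056 ]), [array([-0.2, -1.4]), array([1. , 0.1])]) (array([ 0.62301625, -0.27926942,  0.17927004]), [array([-0.3, -1.5]), array([1.1, 0.1])])
len 0.19382195155012794 el 22.67069430463736 az 173.53742691134627
-30 25 [ 0.442 -0.264  0.265] [ -9.   4. -15.   0. -72.  64.] 0.0
-30 0 [ 0.424 -0.263  0.18 ] [ -9.   5. -24.  -0. -60.  64.] 0.0
-30 -25 [ 0.442 -0.264  0.095] [ -9.  12. -29.  -0. -49.  64.] 0.0
-30 -29 [ 0.449 -0.265  0.083] [ -9.  14. -29.  -0. -48.  64.] 0.0
-90 25 [ 0.442 -0.264  0.265] [ -9.   4. -15.  -0. -72.   4.] 0.0
-90 0 [ 0.424 -0.263  0.18 ] [ -9.   5. -24.  -0. -60.   4.] 0.0
-90 -25 [ 0.442 -0.264  0.095] [ -9.  12. -29.  -0. -49.   4.] 0.0
-90 -29 [ 0.449 -0.265  0.083] [ -9.  14. -29.  -0. -48.   4.] 0.0
90 25 [ 0.442 -0.264  0.265] [ -4.   2. -19.   5. -69. 174.] 0.0765
90 0 [ 0.424 -0.263  0.18 ] [ -4.   4. -29.   5. -58. 174.] 0.0758
90 -25 [ 0.442 -0.264  0.095] [ -5.  11. -33.   6. -46. 174.] 0.0721
90 -29 [ 0.449 -0.265  0.083] [ -5.  12. -33.   6. -44. 174.] 0.0713
0 25 [ 0.442 -0.264  0.265] [ -9.   4. -15.   0. -72.  94.] 0.0
0 0 [ 0.424 -0.263  0.18 ] [ -9.   5. -24.  -0. -60.  94.] 0.0
0 -25 [ 0.442 -0.264  0.095] [ -9.  12. -29.  -0. -49.  94.] 0.0
0 -29 [ 0.449 -0.265  0.083] [ -9.  14. -29.  -0. -48.  94.] 0.0
```

```bash
python3 -c "
from h import *
go([.444,-.262,.315],R.from_euler('xyz',[180,0,-5],degrees=True))"
```

```text
target [ 3.174e-01  5.978e-01 -3.480e-02 -1.000e-04  1.000e-04 -1.385e-01] turn deg 25 dist 0.20
```

```bash
python3 -m inch '0.08 0.15 -0.035 0 0 -0.035;0.16 0.3 -0.035 0 0 -0.07;0.24 0.45 -0.035 0 0 -0.105;0.317 0.598 -0.035 0 0 -0.138;0.317 0.598 -0.035 0 0 -0.138;0.317 0.598 -0.035 0 0 -0.138;0.317 0.598 -0.035 0 0 -0.138;0.317 0.598 -0.035 0 0 -0.138;0.317 0.598 -0.035 0 0 -0.138;0.317 0.598 -0.035 0 0 -0.138' 1
python3 -m inch '0 0 0 0 0 0;0 0 0 0 0 0;0 0 0 0 0 0;0 0 0 0 0 0;0 0 0.05 0 0 0;0 0 0.1 0 0 0;-0.01 0 0.15 0 0 0;-0.03 0 0.2 0 0 0;-0.03 0 0.2 0 0 0'
python3 -c "
from h import *
o=get_obs();print(o['tool_pos'],o['orientation'],o['opening'])
im=snapshot('side');cv2.imwrite('pics/s6.png',cv2.resize(im[120:280,270:470,::-1],(750,600)))
"
```

```text
clock: 35.17
tool_pos: [0.4439, -0.2612, 0.3152]
orientation: [-180.0, -0.0, -5.0]
force: [0.1, 0.1, 0.5]
opening: 0.0264
gripper_force: 0.0
clock: 35.92
tool_pos: [0.4333, -0.2605, 0.2531]
orientation: [-179.9, 0.2, -5.1]
force: [-0.7, 2.4, 5.0]
opening: 0.0007
gripper_force: 2.2
[ 0.43333369 -0.26052775  0.25309825] [-1.79922254e+02  1.61877776e-01 -5.09171158e+00] 0.0007420085298475362
```

View pics/s6.png

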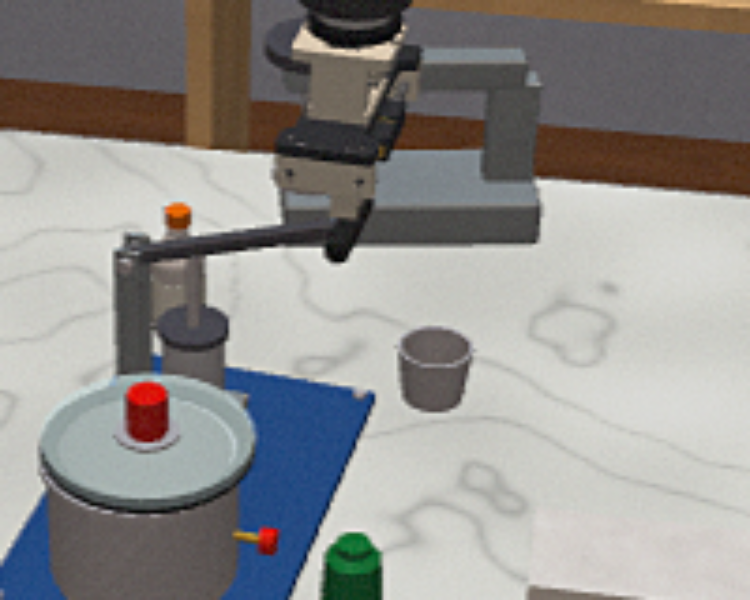

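The side crop shows the closed fingers on the cross grip at (350,225), lever already moving. I press along the arc.

```bash
python3 -m inch '-0.02 0 0.08 0 0 0;-0.033 0 0.15 0 0 0;-0.033 0 0.22 0 0 0;-0.027 0 0.3 0 0 0;-0.01 0 0.387 0 0 0;0.01 0 0.44 0 0 0;0.03 0 0.48 0 0 0;0.03 0 0.495 0 0 0;0.03 0 0.495 0 0 0;0.03 0 0.495 0 0 0'; python3 -m inch '0 0 0.01 0 0 0;0 0 0.01 0 0 0;0 0 0.01 0 0 0'; python3 -c "
from h import *
im=snapshot('side');cv2.imwrite('pics/s7.png',cv2.resize(im[120:280,270:470,::-1],(750,600)));o=log();print(o['tool_pos'],o['force'])"
```

```text
clock: 36.8
tool_pos: [0.4419, -0.2625, 0.1079]
orientation: [180.0, 0.3, -5.1]
force: [-11.2, -0.8, 14.0]
opening: 0.0004
gripper_force: 8.6
clock: 37.05
tool_pos: [0.4421, -0.2627, 0.1073]
orientation: [179.9, 0.2, -5.0]
force: [-18.6, 4.4, 35.2]
opening: 0.0006
gripper_force: 20.1
[ 0.44213598 -0.26274117  0.10727901] [-17.74321584   5.2181142   34.88994523]
```

View pics/s7.png

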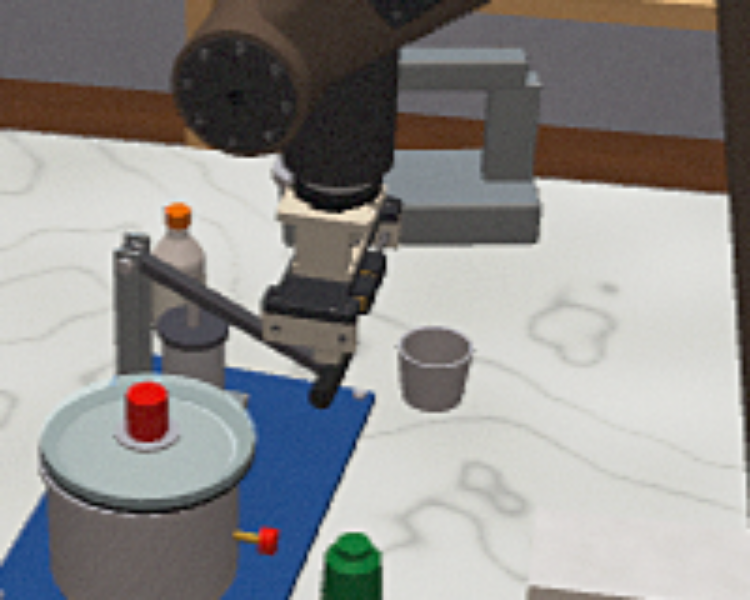

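The force jumped to 35 N at z 0.107, so that is the stop; the crop shows the lever fully down at (325,385). Back up, then the other strokes.

```bash
python3 -m inch '-0.03 0 -0.08 0 0 0;-0.055 0 -0.17 0 0 0;-0.063 0 -0.26 0 0 0;-0.05 0 -0.37 0 0 0;-0.03 0 -0.47 0 0 0;0 0 -0.6 0 0 0;0 0 -0.72 0 0 0;0 0 -0.72 0 0 0;0 0 -0.72 0 0 0;0 0 -0.72 0 0 0'; python3 -c "
from h import *
im=snapshot('side');cv2.imwrite('pics/s8.png',im[:,:,::-1]);o=get_obs();print(o['tool_pos'],o['force'],landmark_of('side','pump_grip')[:1])"
python3 -m inch '0 0 0.12 0 0 0;-0.01 0 0.2 0 0 0;-0.03 0 0.25 0 0 0;-0.05 0 0.35 0 0 0;-0.063 0 0.45 0 0 0;-0.055 0 0.55 0 0 0;-0.03 0 0.65 0 0 0;0 0 0.7 0 0 0;0 0 0.718 0 0 0;0 0 0.718 0 0 0';python3 -m inch '0 0 0 0 0 0;0 0 0 0 0 0'
```

```text
clock: 37.93
tool_pos: [0.4441, -0.2618, 0.3201]
orientation: [-180.0, -0.1, -5.1]
force: [-0.4, -0.5, -0.2]
opening: 0.0001
gripper_force: 0.0
[ 0.44364108 -0.2617938   0.31928366] [-0.69115944  0.14469408 -1.39740059] [{'uv': [357.7, 173.2], 'p': 0.69}]
clock: 38.87
tool_pos: [0.4404, -0.2622, 0.1064]
orientation: [179.9, 0.4, -5.0]
force: [-19.6, 7.0, 41.7]
opening: 0.0002
gripper_force: 23.2
clock: 39.03
tool_pos: [0.4404, -0.2622, 0.1064]
orientation: [180.0, 0.3, -5.0]
force: [-18.1, 7.4, 39.7]
opening: 0.0004
gripper_force: 22.2
```

Lever grip returned to its starting pixel (358,173), and the second stroke reached the stop at 40 N. Third stroke, pressed slightly less.

```bash
python3 -m inch '-0.03 0 -0.08 0 0 0;-0.055 0 -0.17 0 0 0;-0.063 0 -0.26 0 0 0;-0.05 0 -0.37 0 0 0;-0.03 0 -0.47 0 0 0;0 0 -0.6 0 0 0;0 0 -0.72 0 0 0;0 0 -0.72 0 0 0;0 0 -0.72 0 0 0;0 0 -0.72 0 0 0'; python3 -c "
from h import *
snapshot('side');print(get_obs()['tool_pos'],landmark_of('side','pump_grip')[:1])"
python3 -m inch '0 0 0.12 0 0 0;-0.01 0 0.2 0 0 0;-0.03 0 0.25 0 0 0;-0.05 0 0.35 0 0 0;-0.063 0 0.45 0 0 0;-0.055 0 0.55 0 0 0;-0.03 0 0.65 0 0 0;0 0 0.7 0 0 0;0 0 0.715 0 0 0;0 0 0.715 0 0 0';python3 -m inch '0 0 0 0 0 0;0 0 0 0 0 0'
python3 -m inch '-0.03 0 -0.08 0 0 0;-0.055 0 -0.17 0 0 0;-0.063 0 -0.26 0 0 0;-0.05 0 -0.37 0 0 0;-0.03 0 -0.47 0 0 0;0 0 -0.6 0 0 0;0 0 -0.74 0 0 0;0 0 -0.8 0 0 0;0 0 -0.8 0 0 0;0 0 -0.8 0 0 0'
python3 - <<'E'
from h import *
from scut import fitscut
for n in('side','top'):
    cv2.imwrite(f'pics/{n}9.png',snapshot(n)[:,:,::-1])
    print([(t,round(d['p'],2),np.round(d['uv'],1)) for t in('pump_grip','scuttle','scuttle_grip','scuttle_spout','mat','lid') for d in landmark_of(n,t)[:2]])
print(fitscut({'side':'pics/side9.png'},(.645,.318,-73)))
go([.5,.1,.42],R.from_euler('xyz',[180,0,-15],degrees=True))
E
```

```text
clock: 39.87
tool_pos: [0.4433, -0.2617, 0.3191]
orientation: [-179.9, 0.1, -5.1]
force: [-0.2, -0.4, -1.0]
opening: 0.0005
gripper_force: 0.0
[ 0.44307238 -0.2616708   0.31862171] [{'uv': [358.2, 177.1], 'p': 0.62}]
clock: 40.8
tool_pos: [0.4401, -0.2621, 0.1065]
orientation: [180.0, 0.5, -5.0]
force: [-16.6, 4.3, 31.4]
opening: 0.0002
gripper_force: 17.5
clock: 40.97
tool_pos: [0.44, -0.2622, 0.1065]
orientation: [180.0, 0.4, -5.1]
force: [-15.0, 3.7, 29.5]
opening: 0.0004
gripper_force: 16.6
clock: 41.8
tool_pos: [0.4439, -0.2619, 0.3456]
orientation: [-180.0, -0.0, -5.1]
force: [-0.1, -0.8, -0.7]
opening: 0.0002
gripper_force: 0.0
[('pump_grip', 0.69, array([359.7, 171.5])), ('pump_grip', 0.29, array([220.7, 324.5])), ('scuttle', 0.85, array([248.6, 356. ])), ('scuttle', 0.82, array([402. , 390.1])), ('scuttle_grip', 0.89, array([383.2, 341.5])), ('scuttle_grip', 0.82, array([245.8, 336.6])), ('scuttle_spout', 0.92, array([250.6, 317.6])), ('scuttle_spout', 0.83, array([440.4, 375.7])), ('mat', 0.87, array([262.3, 368.4])), ('lid', 0.87, array([307.4, 236.8]))]
[('scuttle', 0.93, array([220.5, 354.5])), ('scuttle', 0.69, array([226.2, 212.7])), ('scuttle_grip', 0.86, array([191.5, 209.1])), ('scuttle_grip', 0.86, array([212.8, 336.6])), ('scuttle_spout', 0.84, array([210. , 388.6])), ('scuttle_spout', 0.67, array([253.9, 199.1])), ('mat', 0.83, array([220.6, 223.2]))]
(array([  0.64630383,   0.31772054, -73.11533866]), np.float64(0.03810595213745138))
target [ 7.9400e-02 -1.2187e+00 -2.4710e-01 -1.0000e-04  0.0000e+00  5.5000e-02] turn deg 10 dist 0.37
```

All three strokes are done: stop force 30–40 N each time, grip back up at (359,172). The scuttle lies about 45 mm from the mat centre against the 60 mm allowed, so I'll recentre it properly.

```bash
python3 -m inch '0 0 -0.12 0 0 0;0 0 -0.24 0 0 0;0.03 -0.12 -0.25 0 0 0;0.04 -0.25 -0.25 0 0 0;0.05 -0.38 -0.25 0 0 0;0.06 -0.51 -0.25 0 0 0;0.06 -0.64 -0.25 0 0 0;0.07 -0.77 -0.25 0 0 0;0.075 -0.87 -0.25 0 0 0.03;0.08 -0.95 -0.25 0 0 0.055'
python3 - <<'E'
from h import *
log();T,S=camera_params('top'),camera_params('side')
print('grip',tri([(T,(191.5,209.1)),(S,(245.8,336.6))])[0],'mat',tri([(T,(220.6,223.2)),(S,(262.3,368.4))])[0])
Rt=frame(-73.2)[1];G=np.array([.627,.380,.161]);z=Rt.as_matrix()[:,2];print(G-.14*z)
go([.52,.40,.42],R.from_euler('xyz',[165,0,0],degrees=True))
E
```

```text
clock: 43.33
tool_pos: [0.4929, 0.0221, 0.421]
orientation: [-179.9, -0.0, -15.2]
force: [0.8, 0.5, 0.3]
opening: 0.0003
gripper_force: 0.0
grip [0.62582727 0.38223461 0.15503696] mat [ 0.60806458  0.33715882 -0.0035807 ]
[0.60098877 0.46615334 0.2682428 ]
target [-0.2422 -1.2394  0.0045 -0.0832  0.0109 -0.0837] turn deg 21 dist 0.38
```

```bash
python3 -m inch '-0.02 -0.12 0 0 0 0;-0.05 -0.25 0 0 0 0;-0.07 -0.38 0 0 0 0;-0.1 -0.5 0 0 0 0;-0.12 -0.63 0 0 0 0;-0.15 -0.76 0 0 0 0;-0.18 -0.88 0 -0.03 0.004 -0.03;-0.2 -0.99 0 -0.06 0.008 -0.06;-0.2 -0.99 0 -0.083 0.011 -0.084;-0.2 -0.99 0 -0.083 0.011 -0.084' -1
python3 - <<'E'
from h import *
log();Rt=frame(-73.2)[1];G=np.array([.6265,.381,.160]);z=Rt.as_matrix()[:,2]
go(G-.14*z,Rt)
E
```

```text
clock: 44.17
tool_pos: [0.5111, 0.326, 0.4163]
orientation: [164.4, 0.4, 0.8]
force: [-0.5, -0.3, -2.8]
opening: 0.0616
gripper_force: 0.0
target [ 0.3075 -0.5827  0.3507 -0.1347  0.0436 -0.0784] turn deg 29 dist 0.22
```

```bash
python3 -m inch '0.06 -0.12 0.03 -0.034 0.01 -0.02;0.12 -0.24 0.06 -0.067 0.02 -0.04;0.18 -0.36 0.1 -0.1 0.03 -0.06;0.24 -0.48 0.18 -0.135 0.044 -0.078;0.308 -0.583 0.28 -0.135 0.044 -0.078;0.308 -0.583 0.35 -0.135 0.044 -0.078;0.308 -0.583 0.35 -0.135 0.044 -0.078;0.308 -0.583 0.35 -0.135 0.044 -0.078;0.308 -0.583 0.35 -0.135 0.044 -0.078'
python3 - <<'E'
from h import *
log();c=camera_params('wrist');snapshot('wrist');print([(t,round(d['p'],2),np.round(d['uv'],1)) for t in('scuttle_grip','scuttle_spout') for d in landmark_of('wrist',t)[:2]])
Rt=frame(-73.2)[1];G=np.array([.6265,.381,.160]);z=Rt.as_matrix()[:,2]
print(proj(c,[G,G+[.0,.0,-.005]]));go(G+.019*z,Rt);print(get_obs()['tool_pos'])
E
```

```text
clock: 44.92
tool_pos: [0.6044, 0.464, 0.2777]
orientation: [140.6, -0.8, 16.2]
force: [-0.1, -0.3, 1.2]
opening: 0.0875
gripper_force: 0.0
[('scuttle_grip', 0.74, array([315.6, 228.4])), ('scuttle_spout', 0.71, array([364.3, 195.5]))]
[[310.25848761 228.23851937]
 [306.45998399 227.02087367]]
target [-0.0118 -0.028   0.551  -0.0039 -0.0015 -0.0058] turn deg 1 dist 0.17
[0.60415082 0.46403058 0.27873876]
```

```bash
python3 -m inch '-0.01 -0.022 0.1 0 0 -0.004;-0.01 -0.022 0.2 0 0 -0.004;-0.01 -0.022 0.3 0 0 -0.004;-0.01 -0.022 0.4 0 0 -0.004;-0.01 -0.022 0.5 0 0 -0.004;-0.01 -0.022 0.55 0 0 -0.004;-0.01 -0.022 0.55 0 0 -0.004;-0.01 -0.022 0.55 0 0 -0.004'; python3 -m inch '0 0 0 0 0 0;0 0 0 0 0 0;0 0 0 0 0 0;0 0 0 0 0 0;0 0 0 0 0 0;0 0 0 0 0 0;0 0 0 0 0 0;0 0 0 0 0 0;0 0 0 0 0 0;0 0 0 0 0 0' 1;python3 -m inch '0 0 0 0 0 0;0 0 0 0 0 0;0 0 0 0 0 0;0 0 0 0 0 0;0 0 0 0 0 0'
python3 - <<'E'
from h import *
o=log();Rt=R.from_euler('xyz',o['orientation'],degrees=True);p=o['tool_pos'];print(p)
for d in([0,0,.03],[-.038,.02,.03],[-.038,.02,.004],[-.038,.02,-.001]): go(p+d,Rt)
E
```

```text
clock: 45.73
tool_pos: [0.6306, 0.3676, 0.1451]
orientation: [140.5, -0.3, 16.7]
force: [0.4, 1.2, -0.0]
opening: 0.0879
gripper_force: 0.0
clock: 46.57
tool_pos: [0.63, 0.3677, 0.1427]
orientation: [140.4, -0.1, 16.8]
force: [0.6, 0.2, 0.5]
opening: 0.0265
gripper_force: 0.0
clock: 46.98
tool_pos: [0.6306, 0.3669, 0.1458]
orientation: [140.3, -0.2, 16.7]
force: [-3.5, -3.0, 10.3]
opening: 0.0121
gripper_force: 30.0
[0.63056435 0.36686585 0.14584726]
target [ 0.0004  0.0639 -0.0769  0.      0.      0.    ] turn deg 0 dist 0.03
target [-0.1017 -0.013  -0.1413  0.      0.      0.    ] turn deg 0 dist 0.05
target [-0.1021 -0.0684 -0.0747  0.      0.      0.    ] turn deg 0 dist 0.04
target [-0.1021 -0.079  -0.0618  0.      0.      0.    ] turn deg 0 dist 0.04
```

```bash
python3 -m inch '0 0.03 -0.038 0 0 0;0 0.064 -0.077 0 0 0;-0.03 0.04 -0.098 0 0 0;-0.065 0.015 -0.12 0 0 0;-0.102 -0.013 -0.141 0 0 0;-0.102 -0.013 -0.141 0 0 0;-0.102 -0.035 -0.115 0 0 0;-0.102 -0.055 -0.091 0 0 0;-0.102 -0.068 -0.075 0 0 0;-0.102 -0.068 -0.075 0 0 0'; python3 -m inch '0 -0.004 0.005 0 0 0;0 -0.007 0.008 0 0 0;0 -0.007 0.008 0 0 0;0 -0.007 0.008 0 0 0'
```

```text
clock: 47.82
tool_pos: [0.5918, 0.3879, 0.1466]
orientation: [140.3, -0.1, 16.8]
force: [-2.3, 2.0, 2.5]
opening: 0.0118
gripper_force: 30.0
clock: 48.15
tool_pos: [0.5919, 0.3882, 0.1464]
orientation: [140.3, -0.2, 16.8]
force: [-9.6, 3.6, 14.3]
opening: 0.012
gripper_force: 30.0
```

Contact with the mat, so I release, back off and check.

```bash
python3 -m inch '0 0.007 -0.008 0 0 0;0 0.007 -0.008 0 0 0;0 0.007 -0.008 0 0 0';python3 -m inch '0 0 0 0 0 0;0 0 0 0 0 0;0 0 0 0 0 0;0 0 0 0 0 0;0 0 0 0 0 0;0 0 0 0 0 0;0 0 0 0 0 0;0 0 0 0 0 0;0 0 0 0 0 0;0 0 0 0 0 0' -1;python3 -m inch '0 0 -0.1 0 0 0;0 0 -0.2 0 0 0;0 0 -0.3 0 0 0;0 0 -0.4 0 0 0;0 0 -0.5 0 0 0;0 0 -0.6 0 0 0;0 0.1 -0.7 0 0 0;0 0.2 -0.75 0 0 0;0 0.3 -0.75 0 0 0;0 0.3 -0.75 0 0 0'
python3 - <<'E'
from h import *
from scut import fitscut
P={}
for n in('side','top'):
    cv2.imwrite(f'pics/{n}10.png',snapshot(n)[:,:,::-1])
    print([(t,round(d['p'],2),np.round(d['uv'],1)) for t in('pump_grip','scuttle','scuttle_spout','lid','lid_knob') for d in landmark_of(n,t)[:2]])
print(fitscut({'side':'pics/side10.png'},(.608,.338,-73)))
a,b=cv2.imread('pics/side10.png')[140:420,200:480],cv2.imread('pics/top10.png')[140:420,140:420]
cv2.imwrite('pics/end.png',cv2.resize(np.hstack([a,b]),(800,400)))
E
```

```text
clock: 48.4
tool_pos: [0.5921, 0.3877, 0.1469]
orientation: [140.4, -0.1, 16.7]
force: [-2.3, 1.8, 2.6]
opening: 0.0118
gripper_force: 30.0
clock: 49.23
tool_pos: [0.592, 0.3878, 0.1471]
orientation: [140.5, -0.1, 16.8]
force: [0.1, -0.3, 0.1]
opening: 0.0726
gripper_force: 0.0
clock: 50.07
tool_pos: [0.5717, 0.4562, 0.3843]
orientation: [140.8, -0.5, 16.7]
force: [0.7, 0.6, 1.7]
opening: 0.0876
gripper_force: 0.0
[('pump_grip', 0.8, array([361.3, 175. ])), ('scuttle', 0.8, array([403., 388.])), ('scuttle', 0.67, array([262.2, 366.4])), ('scuttle_spout', 0.93, array([438.9, 380.7])), ('scuttle_spout', 0.76, array([259.4, 327.3])), ('lid', 0.91, array([307.7, 238.4])), ('lid_knob', 0.88, array([310. , 226.8])), ('lid_knob', 0.27, array([220.6, 322.9]))]
[('pump_grip', 0.86, array([448.5, 273.7])), ('scuttle', 0.81, array([218.4, 354.3])), ('scuttle', 0.79, array([217.6, 225.2])), ('scuttle_spout', 0.9, array([209.4, 387.5])), ('scuttle_spout', 0.68, array([245.4, 214.9])), ('lid', 0.84, array([363.7, 232.5])), ('lid_knob', 0.93, array([365.6, 228.9])), ('lid_knob', 0.64, array([365.4, 230.4]))]
(array([  0.60637939,   0.34258052, -73.67186194]), np.float64(0.04352842875900209))
```

View pics/end.png

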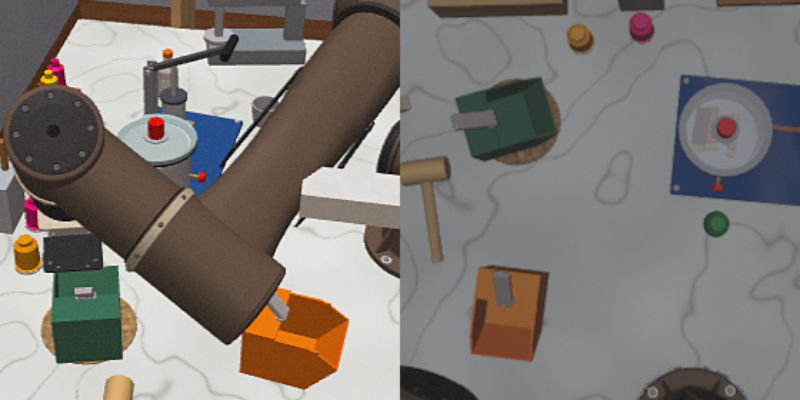

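The final view shows the scuttle upright and empty on its mat (side crop (87,315), about 6 mm off centre), the lid centred on the pot at (727,128), the lever up at (230,45) and the robot clear. Hand in.

```bash
python3 -c "
from plant import *
print(close_job())"
```

```text
the job is handed in; nothing more can be done
None
```

I handed the job in at about 51 s of the 208 s, and the hand-in gave no verdict: the scuttle hefted empty at 2.9 N and is back on its mat (re-centred after a knock), the lid is flat and centred on the pot with the blanks inside, and all three lever strokes reached the stop and came back up.

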